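# Clear the holding plate and take its three probe readings

## Robot

A 6-joint arm with a two-finger parallel gripper is mounted at the origin on a cart in front of the work surface, level with it; the furniture and walls round the work are solid. World frame = base frame: x ahead of the robot, y to its left, z up, the work surface at z = 0. Lengths are in m, angles in rad, forces in N, time in s.
With the tool pointing down it reaches from about 0.35 to 0.875 m from the base axis. Payload 15.5 kg.
Tool frame: the origin (TCP) lies at the very end of the fingers, on their centre line; the grasp point (between the pads) lies 19 mm behind it (bot.grip_point_offset is the distance from the TCP to the grasp point, in m); z points along the fingers, y is the line along which they close (so a half turn about z gives the same grasp; the last joint's range is limited). The gripper opens to 85 mm and grips with 20 to 120 N. Pads are 22 mm wide; open, the fingers measure 114 mm over their backs; the gripper's body (76 mm by 85 mm) begins 54 mm behind the grasp point. The pads swing forward as they close: fully open they stand 13 mm farther back than shut.
Start: joints at [-1.226, 0.494, 1.345, -0, 1.302, -0.096], TCP at [0.266, -0.566, 0.231] pointing down, gripper open.
Joint ranges: [-2.91, 2.91], [-0.82, 2.16], [0.22, 2.67], [-1.22, 4.37], [0.12, 2.79], [-3.08, 3.08]. Speed limits (rad/s): [1.89, 1.89, 2.57, 3.01, 3.01, 3.01].

## Interface

Orientations are given as [roll, pitch, yaw] about the fixed x, y, z axes, in that order (R = Rz(yaw) Ry(pitch) Rx(roll)).
In Python, from rig import monitor, viewer, bot gives the robot as it stands.
- The arm moves only by the tool arm_command, never from a script. Its argument "series" is a list of rows, each a list of 7 numbers: the shift along the tool's x, y, z in cm, then the turn, a rotation vector about the tool's x, y, z in rad, then the opening, from 0 (shut) to 1 (fully open). In form: [[dx, dy, dz, wx, wy, wz, hand], ...]. A call has 1 to 12 rows; each row shifts and turns the commanded pose from where the row before left it, along the tool's axes as they then stand; what a row does not reach is not made up. A row lasts 1/12 s, in which the tool goes at most 41.7 mm and 7.16 degrees, less where a joint would pass 70% of its speed; a pose out of reach is approached as far as the arm can. A call is refused whole if a number of a shift passes 4.17 or a number of a turn 0.125, either way. A call with a gripper value outside its range is refused whole. The fingers move at their own pace and stop on an object; "grip_force" is the grip in N (left out, the last holds). Time passes only in rows, so rows that do not move let the fingers close. It gives the time, the measured TCP pose, the force, the opening and the grip force at its end, in the units of the state.
- monitor.observe(): the state, without advancing time (a new reading comes with each control period).
- viewer.get_image(name): name is "scene" or "side" or "wrist"; returns a dict with "color" (384x512x3 uint8, blue, green, red), "range_z" (384x512 float32, m along the optical axis (not along the pixel's ray), 0 where there is no reading), "K" (3x3 intrinsics, pixels), "k1" (the pictures are not rectified: a ray, as slopes to the right and down, at radius r is drawn at 1 + k1 r^2 times it, then the intrinsics apply), "pose" (4x4, takes a point from camera to world coordinates); the wrist camera has in their place "T_tool_cam" (4x4, takes a point from camera to tool coordinates, whose origin is the TCP and whose axes are the flange's). Camera axes: x right, y down, z forward; pixel columns grow to the right and rows downward; lengths in m; the calibration is good to about 2 mm. A picture is of the moment at which its call begins: read the wrist's pose just before it.
- bot.finish_job(): hands the job in; it is judged then, once.
The state is a dict: "time": time; "joint_positions": joint angles; "joint_velocities": joint speeds; "effort": joint torques, N m; "ee_pos": TCP position; "orientation": TCP orientation; "ft_force": force on the tool from outside, world axes, zero at the start; "moment": the same for the moment, N m; "width": finger opening in m; "grasp_force": force on a finger pad.
Only numpy, scipy, OpenCV 4.12 (cv2) and the standard library are available. Lean on these libraries where they do the work, as an engineer would, in place of code of your own. Each camera call takes 0.05 s, during which the arm holds its last target. There are 200 camera calls.

## Task

Take the surface readings of the heated holding plate. First use the bench scraper from the wooden block to sweep the three crust chips off the plate into the crumb gutter at its right-hand end; then press the sprung tip of the surface probe gently inside the ring of each test mark and keep it there for about a second: the front mark, then back left, then back right under the hood. Leave the scraper standing in its wooden block and the probe hanging in its stand, touch the chips with nothing but the scraper, and do not disturb the other things on the bench.

Things in the scene. Friction and masses are not known exactly. Their poses are not given: they have to be found in the camera images.
- warmer: Fixed bright steel holding plate on the bench. Origin under the plate's centre at bench level; its -x is the front, +y the left-hand end seen from the robot. Flat rimless plate 290 (x) by 360 (y) mm, top 60 mm above the bench. Behind it a back panel (x = +135 to 145 mm) and side cheeks (y = +/-175 to 180 mm, x over +80 mm) carry a hood over the plate's rear; crumb gutter beyond its right-hand end
- hood_edge (a point): Middle of the lower front edge of the hood, axes as the warmer: 25 mm behind the plate's centre, 175 mm above the plate. The hood is a level box 364 mm wide, 25 mm thick, reaching 120 mm back from here to the back panel
- gutter (a point): Centre of the crumb gutter's floor, 12 mm above the bench, axes as the warmer. The gutter is open at the top, 282 mm long in x, 64 mm wide in y from the plate's right-hand edge to a thin outer wall whose top is 12 mm above the plate; its floor is 48 mm below the plate
- point_front (a point): Front test mark, in the open front half of the plate 75 mm in front of its centre: a flush dark ring (28 mm inside, 34 mm outside) with a centre dot; the point is the dot, on the plate's top. A chip may lie on it at the start
- point_back_left (a point): Back left test mark, the same flush ring, under the hood 45 mm behind its front edge and 100 mm left of the middle: a hand held upright does not fit below the hood here, the probe must lean back towards the robot by about 25 to 45 degrees
- point_back_right (a point): Back right test mark, the same, 100 mm right of the middle
- scraper: Loose bench scraper (steel blade, wooden grip), 114 by 152 by 25 mm, 0.19 kg, standing in its block blade down. Its +x points up from blade to grip, y runs along the width, z across the thickness. Blade 2 mm thick, y = +/-75 mm, set 7 degrees askew: from its edge at x = -57, z = 5.5 mm to x = +27, z = 16 mm. Grip: x = +29 to +57 mm, y = +/-76 mm, z = 0 to 24 mm; take it across z
- scraper_grip (a point): Middle of the scraper's wooden grip (24 mm thick, 28 mm high), 100 mm above the blade's edge; axes as the scraper's
- scraper_edge (a point): Middle of the blade's edge
- rack: Fixed wooden block 65 (x) by 182 (y) by 52 mm with a slot for the scraper's blade: 7.5 mm wide in x, widening to 24 mm at the top by 45 degree chamfers, 162 mm long in y, 44 mm deep, floor 8 mm above the bench. Origin under its centre at bench level
- rack_slot (a point): Centre of the slot's floor, axes as the rack; the scraper's edge stands on it, its width along the rack's y, its z along the rack's x or against it
- probe: Loose surface probe, 204 mm, 0.145 kg, hanging in the stand. Origin at the tip's end when it is out; +z runs up the stem. Ball tip 12 mm across on a thin sprung rod, stem 9 mm thick from z = 28 mm, 13 mm from z = 86 to 98 mm, collar disc 44 mm across at z = 98 to 106 mm, flat-sided handle z = 104 to 204 mm, 30 mm wide in x, 22 mm in y; take it across y at z = 172 mm
- probe_collar (a point): Centre of the underside of the probe's collar
- tip_ball (a point): Centre of the probe's ball tip, 6 mm from the end
- probe_tip (a joint): How far the sprung tip has been pushed into the stem: 0 out, 0.015 m fully in. It moves along the stem; about 1 N starts it and 4 N push it fully in (more when it leans, from friction), so 4 to 10 mm of travel is a good touch
- stand: Fixed steel stand: base plate, and an upright plate on its +x side (face 30 mm from the stem) carrying a level fork 6 mm thick, 50 mm wide, top 125 mm above the bench. Fork slot 15 mm wide, open to -x: prongs end at x = -33 mm, slot ends at x = +9 mm. The probe's stem goes in the slot, its collar rests on the prongs. Origin at bench level below the seat
- stand_seat (a point): Seat of the fork: on its top, on the slot's midline; the collar's underside rests here with the tip 27 mm above the bench
- chip_a: Loose broken crust chip, about 34 by 25 by 15 mm, 12 g, on the plate; origin at its underside
- chip_b: Loose broken crust chip like it, about 33 by 28 mm
- chip_c: Loose broken crust chip like it, about 35 by 25 mm
- pepper_mill: Loose wooden pepper mill, 57 mm across, 236 mm tall, beside the warmer; leave it alone. Origin under its centre
- squeeze_bottle: Loose squeeze bottle with a pointed cap, 60 mm across, 222 mm tall, beside the warmer; leave it alone
- salt_box: Loose round wooden salt cellar, 85 mm across, 62 mm tall, near the front; leave it alone
- food_tin: Loose tin, 75 mm across, 110 mm tall, near the front; leave it alone
Mind the look-alikes: they are no part of the job. There is more than one size of the scraper; the job needs the larger.

How it is judged:
On the way, in this order (a step that is already met when the one before it is completed fails the run):
1. all three chips lie in the crumb gutter (x of chip_a in the frame of gutter between -0.14 and 0.14 m and y of chip_a in the frame of gutter between -0.034 and 0.034 m and z of each of chip_a, chip_b, chip_c in the frame of gutter below 0.036 m and x of chip_b in the frame of gutter between -0.14 and 0.14 m and y of chip_b in the frame of gutter between -0.034 and 0.034 m and x of chip_c in the frame of gutter between -0.14 and 0.14 m and y of chip_c in the frame of gutter between -0.034 and 0.034 m), for 0.2 s.
2. probe tip pressed inside the front mark's ring (horizontal distance between tip_ball and point_front below 0.014 m and distance between tip_ball and point_front below 0.02 m and value of joint probe_tip above 0.002 m and contact force between probe and warmer above 0.5 N), for 0.5 s.
3. probe tip pressed inside the back left mark's ring (horizontal distance between tip_ball and point_back_left below 0.014 m and distance between tip_ball and point_back_left below 0.02 m and value of joint probe_tip above 0.002 m and contact force between probe and warmer above 0.5 N), for 0.5 s.
4. probe tip pressed inside the back right mark's ring (horizontal distance between tip_ball and point_back_right below 0.014 m and distance between tip_ball and point_back_right below 0.02 m and value of joint probe_tip above 0.002 m and contact force between probe and warmer above 0.5 N), for 0.5 s.
At the end, for the whole second after the job is handed in: All three chips lie in the crumb gutter; the probe hangs in the stand's fork, collar within 15 mm of the seat, upright to 7 degrees; the scraper stands blade down in its block's slot, edge within 8 mm of the floor, leaning under 20 degrees; both released and at rest (all of step 1 and horizontal distance between probe_collar and stand_seat below 0.015 m and distance between probe_collar and stand_seat below 0.017 m and angle between probe's own z axis and vertical below 0.12 rad and linear speed of each of probe, scraper below 0.02 m/s and x of scraper_edge in the frame of rack_slot between -0.01 and 0.01 m and y of scraper_edge in the frame of rack_slot between -0.012 and 0.012 m and z of scraper_edge in the frame of rack_slot below 0.008 m and angle between scraper's own x axis and vertical below 0.35 rad); the robot touches nothing.
It fails at once if a chip touched by the fingers or the arm, or pushed by the probe (contact force between any of the fingers, the arm, probe and chip_a above 0.3 N or contact force between any of the fingers, the arm, probe and chip_b above 0.3 N or contact force between any of the fingers, the arm, probe and chip_c above 0.3 N).
It fails at once if the probe pressed on the warmer with more than 25 N (contact force between probe and warmer above 25 N).
It fails at once if a bystander moved by more than 25 mm (distance of any of pepper_mill, squeeze_bottle, salt_box, food_tin from where it was at the start of the episode above 0.025 m).
It also fails if it takes over 72 s, if anything falls off the work surface, if the arm or the gripper's body presses on something with over 40 N, if the wrist force passes 120 N, or if a joint passes its speed limit or range.

## Working session

There is one attempt and no reset: what is moved stays moved. The work goes in short steps, Python scripts to look and compute and a tool call to move; the robot and the scene stay as the last step left them, time stands still between calls to the robot, and variables do not carry over. Pictures are saved under pics/ and viewed, at most 10 in all, crops included, and the job is handed in when it is done.

Besides the shell and the picture viewer there is one more tool, called by a JSON object that holds its "op" and its "data". arm_command: Moves the arm, as the interface text tells. Its arguments: {"type":"object","properties":{"series":{"type":"array"},"grip_force":{"type":"number"}},"required":["series"]}

```bash
mkdir -p pics; ls; cat > h.py <<'E'
import numpy as np, cv2
from rig import monitor, viewer, bot
from scipy.spatial.transform import Rotation as R
def toolT(s):
    T=np.eye(4); T[:3,:3]=R.from_euler('xyz',s['orientation']).as_matrix(); T[:3,3]=s['ee_pos']; return T
def grab(name):
    s=monitor.observe(); im=viewer.get_image(name)
    im['T']=im['pose'] if 'pose' in im else toolT(s)@im['T_tool_cam']
    return im
def rays(im,uv):
    K=im['K']; uv=np.atleast_2d(np.asarray(uv,float))
    d=(uv-[K[0,2],K[1,2]])/[K[0,0],K[1,1]]
    s=d.copy()
    for _ in range(20): s=d/(1+im['k1']*(s**2).sum(1,keepdims=True))
    return np.c_[s,np.ones(len(s))]
def onplane(im,uv,z):
    r=rays(im,uv)@im['T'][:3,:3].T; o=im['T'][:3,3]
    return o+r*((z-o[2])/r[:,2])[:,None]
def depthpts(im,uv):
    uv=np.atleast_2d(uv).astype(int); z=im['range_z'][uv[:,1],uv[:,0]]
    return (rays(im,uv)*z[:,None])@im['T'][:3,:3].T+im['T'][:3,3]
def cloud(im):
    v,u=np.mgrid[:384,:512]; return depthpts(im,np.c_[u.ravel(),v.ravel()]).reshape(384,512,3)
E
python3 - <<'E'
from h import *
a=grab('scene');b=grab('side')
for n,i in(('scene',a),('side',b)):
    print(n,np.round(i['T'],3).tolist(),i['K'].tolist(),i['k1'])
    np.savez(n+'0.npz',**i)
cv2.imwrite('pics/a.png',cv2.resize(a['color'],(800,600),interpolation=cv2.INTER_CUBIC))
cv2.imwrite('pics/b.png',cv2.resize(b['color'],(800,600),interpolation=cv2.INTER_CUBIC))
s=monitor.observe();print(s['ee_pos'],s['orientation'],s['time'],s['width'])
E
```

```text
pics
scene [[-0.867, -0.238, 0.438, -0.019], [-0.498, 0.427, -0.755, 0.87], [-0.008, -0.873, -0.488, 0.732], [0.0, 0.0, 0.0, 1.0]] [[397.0886756871449, 0.0, 253.89588464005237], [0.0, 397.0886756871449, 185.49936020932012], [0.0, 0.0, 1.0]] -0.07731788715289423
side [[-0.991, -0.072, 0.112, 0.343], [-0.131, 0.412, -0.901, 1.222], [0.019, -0.908, -0.418, 0.712], [0.0, 0.0, 0.0, 1.0]] [[455.5676621706163, 0.0, 259.34862685649534], [0.0, 455.5676621706163, 193.61160443383332], [0.0, 0.0, 1.0]] -0.15525672521805395
[ 0.26598232 -0.5652535   0.2307686 ] [-3.14052967e+00 -9.14973988e-05  4.39770576e-01] 0.1 0.08546910153305427
```

View pics/a.png

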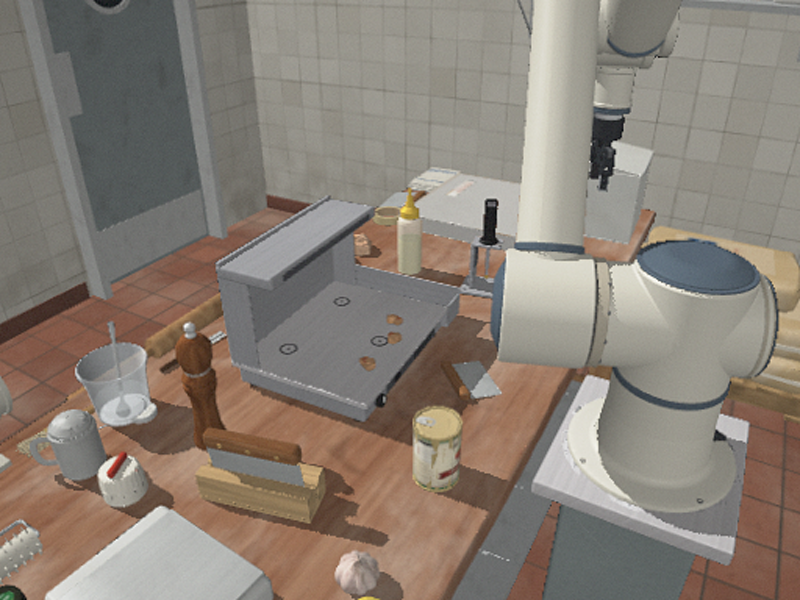

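View pics/b.png

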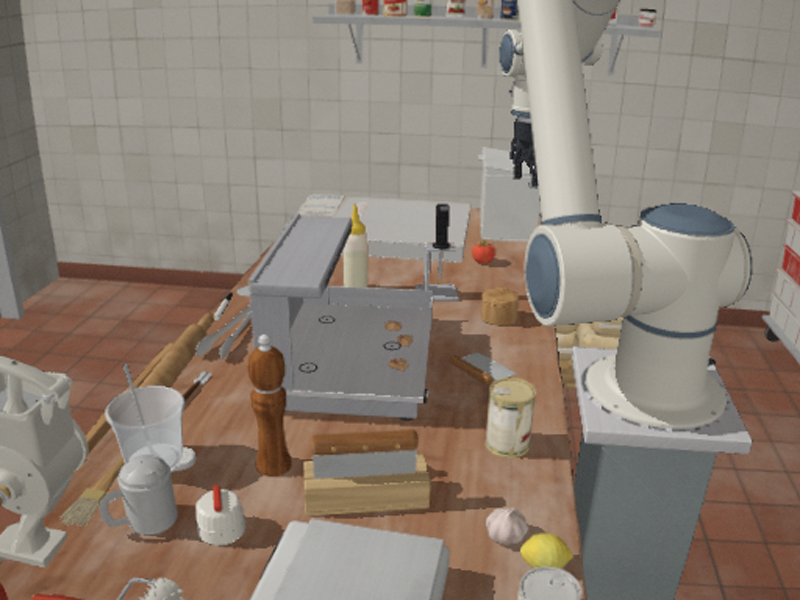

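Scene (800×600): the warmer is in the middle, with marks at BL (289,349), BR (341,301) and front (380,341). Chips are at (395,319), (395,337) and (367,363). The probe hangs at (490,205) and the tin is at (437,448). 
Scraper candidates: the one standing in the block at (252,455), and a smaller one lying flat at (472,378). The one in the block is standing blade down and is larger, so it fits the description. A crop will confirm it.

```bash
cat > m1.py <<'E'
from h import *
from types import SimpleNamespace
np.set_printoptions(precision=4,suppress=True)
S=dict(np.load('scene0.npz'));D=dict(np.load('side0.npz'))
P={}
for n,i,seeds in(('scene',S,dict(BL=(185,223),BR=(218,193),F=(243,218))),('side',D,dict(BL=(197,235),BR=(209,205),F=(251,221)))):
    g=cv2.cvtColor(i['color'],cv2.COLOR_BGR2GRAY)
    for k,(u,v) in seeds.items():
        w=g[v-14:v+15,u-14:u+15].astype(float); m=(w<np.median(w)-25).astype(np.uint8)
        c,_=cv2.findContours(m,cv2.RETR_EXTERNAL,cv2.CHAIN_APPROX_NONE)
        b=max(c,key=lambda q:cv2.boundingRect(q)[2]*cv2.boundingRect(q)[3]); e=cv2.fitEllipse(b) if len(b)>5 else None
        uv=np.array(e[0])+[u-14,v-14]
        P[n,k]=uv
        print(n,k,uv,e[1],onplane(i,uv,.06)[0],depthpts(i,np.round(uv))[0])
def tri(uvs):
    A=np.zeros((3,3));b=np.zeros(3)
    for i,uv in uvs:
        r=i['T'][:3,:3]@rays(i,uv)[0]; r/=np.linalg.norm(r); M=np.eye(3)-np.outer(r,r); A+=M;b+=M@i['T'][:3,3]
    return np.linalg.solve(A,b)
for k in('BL','BR','F'): print('tri',k,tri([(S,P['scene',k]),(D,P['side',k])]))
# clouds
C={n:cloud(i) for n,i in(('scene',S),('side',D))}
for n,i in(('scene',S),('side',D)):
    c=C[n]; hsv=cv2.cvtColor(i['color'],cv2.COLOR_BGR2HSV)
    box=(slice(*((410,336)[n=='side'] and ((270,336) if n=='scene' else (270,345)))),slice(*((122,212) if n=='scene' else (190,280))))
    q=c[box].reshape(-1,3)
    for lo,hi in((.045,.058),(.06,.085),(.085,.1),(.1,.112),(.112,.12)):
        p=q[(q[:,2]>lo)&(q[:,2]<hi)]
        if len(p)>5:
            r=cv2.minAreaRect(p[:,:2].astype(np.float32)*1000); print(n,lo,len(p),p.mean(0),r)
    # probe
    bx=(slice(125,200),slice(300,330)) if n=='scene' else (slice(128,185),slice(265,300))
    q=c[bx].reshape(-1,3); hv=hsv[bx][...,2].ravel()
    for lo,hi in((.12,.127),(.127,.135),(.14,.16),(.16,.18),(.18,.2),(.2,.22),(.22,.235)):
        p=q[(q[:,2]>lo)&(q[:,2]<hi)&(hv<60)]
        if len(p)>3: print(n,'probe',lo,len(p),np.median(p,0),np.ptp(p,0),cv2.minAreaRect(p[:,:2].astype(np.float32)*1000))
    # chips
    m=(c[...,2]>.064)&(c[...,2]<.085)&(hsv[...,1]>70)&(hsv[...,0]<25)
    l,st,ce=cv2.connectedComponentsWithStats(m.astype(np.uint8))[1:]
    for j in range(1,len(st)):
        if st[j][4]>15: print(n,'chip?',ce[j],st[j][4],c[l==j].mean(0),c[l==j].min(0),c[l==j].max(0))
    for nm,uv in dict(mill=(200,330),bottle=(409,240),tin=(437,415),small=(472,378),hood=(372,212),hoodL=(222,268)).items() if n=='scene' else dict(mill=(268,350),bottle=(356,250),tin=(512,385),salt=(500,295),hood=(350,222)).items():
        print(n,nm,depthpts(i,np.array(uv)*.64)[0])
cr=np.hstack([cv2.resize(S['color'][255:345,110:230],(400,300)),cv2.resize(D['color'][255:345,170:290],(400,300))])
cr=np.vstack([cr,np.hstack([cv2.resize(S['color'][215:275,270:350],(400,300)),cv2.resize(S['color'][115:205,260:380],(400,300))])])
cv2.imwrite('pics/c.png',cr)
E
python3 m1.py
```

```text
scene BL [184.1622 222.8673] (6.0414838790893555, 11.285462379455566) [0.6517 0.1301 0.06  ] [0.6555 0.1266 0.0561]
scene BR [218.335  192.5214] (5.077567100524902, 9.599244117736816) [ 0.6641 -0.0687  0.06  ] [ 0.6645 -0.0671  0.0589]
scene F [242.5    217.8558] (6.058950901031494, 10.723733901977539) [0.5139 0.0218 0.06  ] [0.5169 0.0199 0.0574]
side BL [196.766  234.8634] (5.845233917236328, 10.755867004394531) [0.6558 0.1265 0.06  ] [0.6551 0.1263 0.0595]
side BR [208.8473 204.1719] (3.990896463394165, 9.822031021118164) [ 0.6676 -0.0739  0.06  ] [ 0.6668 -0.073   0.0612]
side F [250.6208 220.8687] (4.716739177703857, 10.707059860229492) [0.5167 0.0167 0.06  ] [0.5148 0.0214 0.0622]
tri BL [0.6554 0.1261 0.0582]
tri BR [ 0.6666 -0.0717  0.0595]
tri F [0.5157 0.0194 0.0598]
scene 0.045 966 [0.4885 0.4043 0.0493] ((517.0393676757812, 377.2392578125), (189.13783264160156, 223.67137145996094), 44.180213928222656)
scene 0.06 375 [0.4955 0.4027 0.0725] ((497.5170593261719, 403.44964599609375), (149.2884521484375, 7.5470991134643555), 15.070306777954102)
scene 0.085 127 [0.4911 0.4079 0
[... 3963 characters left out ...]
de chip? [251.4318 207.9091] 44 [ 0.5241 -0.0493  0.0707] [ 0.5099 -0.059   0.0642] [ 0.5392 -0.0414  0.0777]
side chip? [259.0204 217.1633] 49 [0.4922 0.0091 0.0709] [ 0.4805 -0.0078  0.0647] [0.5061 0.02   0.0767]
side chip? [254.8226 232.6452] 62 [0.4916 0.1045 0.0707] [0.4768 0.0908 0.0643] [0.5095 0.1152 0.0763]
side chip? [173.2927 276.6667] 123 [0.6538 0.3562 0.0745] [0.6378 0.3386 0.0641] [0.6774 0.3645 0.0848]
side chip? [138.7949 316.9744] 39 [0.6877 0.5021 0.0653] [0.6759 0.4796 0.064 ] [0.698  0.5203 0.0674]
side mill [0.6536 0.3437 0.212 ]
side bottle [ 0.6614 -0.3479  0.1124]
side tin [0.2904 0.2042 0.1055]
side salt [ 0.3107 -0.262   0.0625]
side hood [ 0.627  -0.133   0.2549]
```

View pics/c.png

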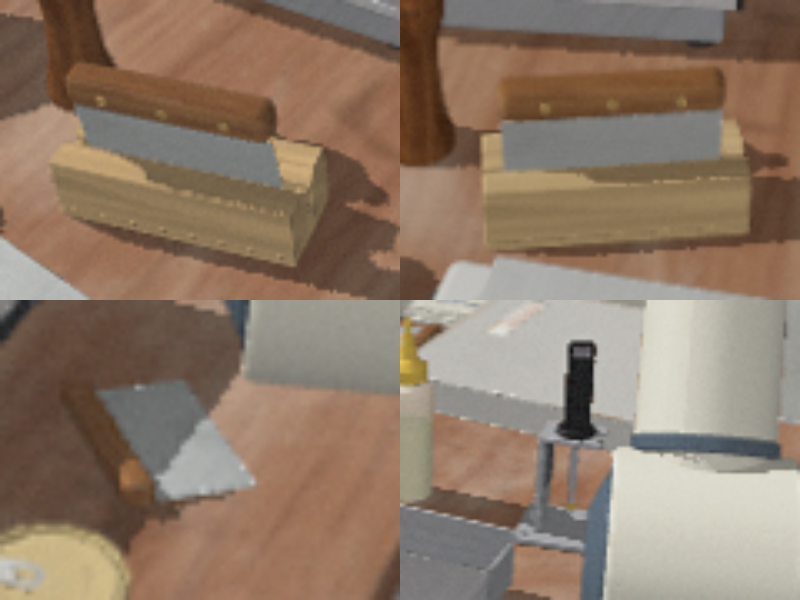

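The crop confirms it: the larger scraper (about 150 mm wide, measured) is the one in the block, and the small one lies loose on the bench. Its width runs along yaw 15°, with the grip centre at about (0.497, 0.404, 0.108). From the marks, the warmer's centre is (0.591, 0.0235) at yaw 3.2°. I'll go to a point above the scraper.

{"op": "arm_command", "data": {"series": [[0,0,-2.5,0,0,0.045,1],[0,0,-2.5,0,0,0.045,1],[0,0,-2.5,0,0,0.045,1],[0,0,-2.5,0,0,0.043,1],[1.58,-2.92,0,0,0,0,1],[1.58,-2.92,0,0,0,0,1],[1.58,-2.92,0,0,0,0,1],[1.58,-2.92,0,0,0,0,1],[1.58,-2.92,0,0,0,0,1],[1.58,-2.92,0,0,0,0,1],[1.58,-2.92,0,0,0,0,1],[1.58,-2.92,0,0,0,0,1]], "grip_force": 60}}

```text
time: 1.1
ee_pos: [0.3276, -0.3055, 0.3311]
orientation: [-3.141, 0.0, 0.261]
ft_force: [0.4, 0.0, -0.3]
width: 0.0852
grasp_force: 0.0
```

{"op": "arm_command", "data": {"series": [[1.58,-2.92,0,0,0,0,1],[1.58,-2.92,0,0,0,0,1],[1.58,-2.92,0,0,0,0,1],[1.58,-2.92,0,0,0,0,1],[1.58,-2.92,0,0,0,0,1],[1.58,-2.92,0,0,0,0,1],[1.58,-2.92,0,0,0,0,1],[1.58,-2.92,0,0,0,0,1],[1.58,-2.92,0,0,0,0,1],[1.58,-2.92,0,0,0,0,1],[1.58,-2.92,0,0,0,0,1]]}}

```text
time: 2.02
ee_pos: [0.4123, 0.0498, 0.3312]
orientation: [3.142, 0.0, 0.262]
ft_force: [0.9, -1.6, 0.1]
width: 0.0856
grasp_force: 0.0
```

{"op": "arm_command", "data": {"series": [[1.58,-2.91,0,0,0,0,1],[1.58,-2.91,0,0,0,0,1],[1.58,-2.91,0,0,0,0,1],[1.58,-2.91,0,0,0,0,1],[1.58,-2.91,0,0,0,0,1],[1.58,-2.91,0,0,0,0,1],[1.58,-2.91,0,0,0,0,1],[1.58,-2.91,0,0,0,0,1],[1.58,-2.91,1,0,0,0,1],[1.58,-2.91,2,0,0,0,1],[1,-1.8,2,0,0,0,1],[0,0,0,0,0,0,1]]}}

```text
time: 3.02
ee_pos: [0.4937, 0.3926, 0.2764]
orientation: [3.141, 0.005, 0.264]
ft_force: [-0.6, -0.4, -0.4]
width: 0.0858
grasp_force: 0.0
```

```bash
cat >> h.py <<'E'
np.set_printoptions(precision=4,suppress=True)
def plan(p,rpy,n=None,vmax=3.5,wmax=.11):
    s=monitor.observe(); R0=R.from_euler('xyz',s['orientation']); R1=R.from_euler('xyz',rpy)
    d=np.array(p)-s['ee_pos']; w=(R0.inv()*R1).as_rotvec()
    n=n or int(max(1,np.ceil(np.linalg.norm(d)*100/vmax),np.ceil(np.linalg.norm(w)/wmax)))
    rows=[np.r_[(R0*R.from_rotvec(w*k/n)).inv().apply(d/n)*100,w/n] for k in range(n)]
    print('from',s['ee_pos'],s['orientation'],'t',s['time'],'n',n)
    if np.linalg.norm(w)<.02: print('const',np.round(rows[0],3))
    else: print(np.round(rows,3).tolist())
E
python3 - <<'E'
from h import *
i=grab('wrist'); print(i['T_tool_cam'],i['K'][0,0],i['k1'])
c=cloud(i)
for lo,hi in((.04,.056),(.06,.09),(.1,.113),(.113,.13)):
    m=((c[...,2]>lo)&(c[...,2]<hi)&(i['range_z']>0)).astype(np.uint8)
    n,l,st,ce=cv2.connectedComponentsWithStats(m)
    for j in range(1,n):
        if st[j][4]>300:
            p=c[l==j]; print(lo,ce[j],st[j][4],np.median(p,0),cv2.minAreaRect(p[:,:2].astype(np.float32)*1000))
cv2.imwrite('pics/d.png',i['color'])
# gutter heights from stored views, warmer frame
for n in('scene','side'):
    D=dict(np.load(n+'0.npz')); c=cloud(D).reshape(-1,3)
    a=np.radians(3.2); q=c[:,:2]-[.591,.0235]; x=q@[np.cos(a),np.sin(a)]; y=q@[-np.sin(a),np.cos(a)]
    for X0 in(-.16,-.15,-.14,-.13,-.12,-.05,.05):
        m=(abs(x-X0)<.006)&(y<-.17)&(y>-.26)&(c[:,2]>.005)&(c[:,2]<.12)
        if m.any(): print(n,X0,[(round(yy,3),round(zz,3)) for yy,zz in zip(y[m],c[m,2])][::max(1,m.sum()//12)])
plan([.497,.404,.089],[np.pi,0,.262])
E
```

```text
[[ 0.001  -0.9533 -0.3019  0.0769]
 [ 1.      0.0011 -0.0003  0.0002]
 [ 0.0006 -0.3019  0.9533 -0.1421]
 [ 0.      0.      0.      1.    ]] 270.0218235561506 -0.04801068341061144
0.04 [213.5964   8.3236] 788 [0.6691 0.4926 0.0518] ((669.1788940429688, 493.8023376464844), (21.33831214904785, 59.926353454589844), 17.835596084594727)
0.04 [23.1036 39.8403] 357 [0.5788 0.7222 0.0485] ((579.3345336914062, 727.80517578125), (20.83441162109375, 45.964317321777344), 89.8940200805664)
0.04 [413.7548 130.6811] 624 [0.6018 0.2021 0.0527] ((582.2984008789062, 201.0476531982422), (286.2981262207031, 3.230471611022949), 3.4635112285614014)
0.04 [122.5306  85.9488] 4964 [0.5693 0.5799 0.0514] ((481.6155700683594, 611.8447265625), (190.00778198242188, 221.10023498535156), 86.03280639648438)
0.04 [20.3943 92.4196] 317 [0.5136 0.7226 0.0482] ((511.7891540527344, 727.8455810546875), (43.82138442993164, 20.696016311645508), 8.460088729858398)
0.04 [237.4458 151.2477] 1106 [0.5141 0.4249 0.0515] ((494.2743225097656, 413.6814880371094), (180.78546142578125, 27.121274948120117), 13.59327220916748)
0.04 [2
[... 7575 characters left out ...]
59)), (np.float64(-0.171), np.float64(0.06))]
side 0.05 [(np.float64(-0.252), np.float64(0.071)), (np.float64(-0.247), np.float64(0.07)), (np.float64(-0.249), np.float64(0.065)), (np.float64(-0.246), np.float64(0.062)), (np.float64(-0.243), np.float64(0.06)), (np.float64(-0.249), np.float64(0.053)), (np.float64(-0.245), np.float64(0.051)), (np.float64(-0.245), np.float64(0.047)), (np.float64(-0.245), np.float64(0.043)), (np.float64(-0.242), np.float64(0.041)), (np.float64(-0.244), np.float64(0.036)), (np.float64(-0.251), np.float64(0.029)), (np.float64(-0.18), np.float64(0.058))]
from [0.4938 0.391  0.2784] [3.1403 0.0044 0.2638] t 3.0667 n 6
const [ 0.122 -0.199  3.155  0.     0.001  0.   ]
```

View pics/d.png

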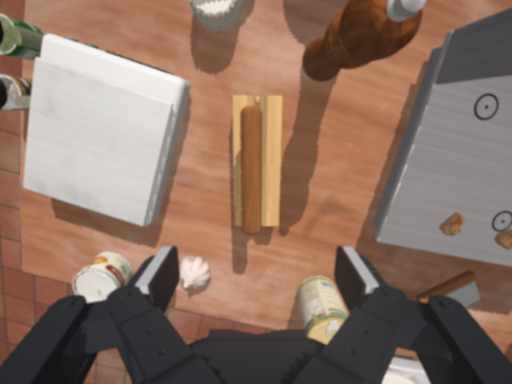

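The wrist view shows the scraper grip at (252,168) in its block, centred at about (0.498, 0.403) with its top at z 0.121. I'll lower and grip.

{"op": "arm_command", "data": {"series": [[0.24,-0.35,2,0,0,0,1],[0.24,-0.35,3,0,0,0,1],[0.24,-0.35,3,0,0,0,1],[0,0,3,0,0,0,1],[0,0,3,0,0,0,1],[0,0,2.5,0,0,0,1],[0,0,1.5,0,0,0,1],[0,0,0.9,0,0,0,1],[0,0,0,0,0,0,1]]}}

```text
time: 3.82
ee_pos: [0.4986, 0.401, 0.0913]
orientation: [3.141, 0.002, 0.261]
ft_force: [0.3, 0.4, 0.8]
width: 0.0855
grasp_force: 0.0
```

{"op": "arm_command", "data": {"series": [[0,0,0,0,0,0,0.5],[0,0,0,0,0,0,0.4],[0,0,0,0,0,0,0.2],[0,0,0,0,0,0,0.1],[0,0,0,0,0,0,0],[0,0,0,0,0,0,0],[0,0,0,0,0,0,0],[0,0,0,0,0,0,0]]}}

```text
time: 4.48
ee_pos: [0.4995, 0.4015, 0.0932]
orientation: [3.141, -0.001, 0.262]
ft_force: [0.9, -6.7, 10.1]
width: 0.0229
grasp_force: 58.8
```

{"op": "arm_command", "data": {"series": [[0,0,-0.8,0,0,0,0],[0,0,-1.5,0,0,0,0],[0,0,-2.5,0,0,0,0],[0,0,-2.7,0,0,0,0],[0,0,-2,0,0,0,0],[0,0,0,0,0,0,0],[0,0,0,0,0,0,0]]}}

```text
time: 5.07
ee_pos: [0.4993, 0.4024, 0.1885]
orientation: [-3.141, -0.002, 0.262]
ft_force: [-0.0, -0.6, -3.0]
width: 0.0224
grasp_force: 60.7
```

```bash
python3 - <<'E'
from h import *
s=monitor.observe(); print(s['ft_force'],s['width'])
plan([.518,.160,.165],[np.pi,0,.056],n=8)
for n in('scene','side'):
    i=grab(n); c=cloud(i).reshape(-1,3)
    m=(abs(c[:,0]-.4995)<.09)&(abs(c[:,1]-.4015)<.035)&(c[:,2]>.06)&(c[:,2]<.22); p=c[m]
    for z in np.arange(.06,.22,.01):
        q=p[abs(p[:,2]-z)<.005]
        if len(q)>20: print(n,round(z,3),len(q),cv2.minAreaRect(q[:,:2].astype(np.float32)*1000)[0],np.ptp(q[:,0]))
E
```

```text
[-0.0263 -0.6267 -2.9601] 0.022427540012790546
from [0.4993 0.4024 0.1885] [-3.1408 -0.0021  0.262 ] t 5.0667 n 8
[[-0.56, 2.987, 0.29, -0.0, -0.0, 0.026], [-0.483, 3.001, 0.29, -0.0, -0.0, 0.026], [-0.405, 3.012, 0.291, -0.0, -0.0, 0.026], [-0.328, 3.021, 0.291, -0.0, -0.0, 0.026], [-0.25, 3.029, 0.292, -0.0, -0.0, 0.026], [-0.172, 3.034, 0.292, -0.0, -0.0, 0.026], [-0.093, 3.037, 0.293, -0.0, -0.0, 0.026], [-0.015, 3.039, 0.293, -0.0, -0.0, 0.026]]
scene 0.1 66 (500.401611328125, 393.69195556640625) 0.1438072191735032
scene 0.11 164 (498.9826965332031, 395.41119384765625) 0.1437889575468695
scene 0.12 162 (499.3968505859375, 397.0558776855469) 0.14387300615694165
scene 0.13 173 (498.8808898925781, 398.4687194824219) 0.14377793980437603
scene 0.14 169 (499.0277404785156, 399.6924743652344) 0.14323987817548117
scene 0.15 178 (498.3739013671875, 401.31829833984375) 0.14636691583662254
scene 0.16 179 (496.7926330566406, 402.45697021484375) 0.14470966952592917
scene 0.17 168 (496.80743408203125, 403.7347412109375) 0.144156745470031
scene 0.18 147 (496.29931640625, 405.432861328125) 0.14
[... 401 characters left out ...]
19140625, 397.7673034667969) 0.14502291575341347
side 0.13 214 (500.1628723144531, 398.68109130859375) 0.14443649883327575
side 0.14 230 (498.87664794921875, 399.1581726074219) 0.14537330778351892
side 0.15 234 (498.49896240234375, 401.09033203125) 0.14495087469380807
side 0.16 240 (498.05731201171875, 402.5956115722656) 0.14328357750127407
side 0.17 249 (497.72802734375, 404.0534973144531) 0.143233847204582
side 0.18 213 (497.2261047363281, 405.8424987792969) 0.14589988592514724
side 0.19 139 (495.7058410644531, 415.74285888671875) 0.14303638461059615
side 0.2 278 (494.40283203125, 418.16815185546875) 0.1451505266691152
side 0.21 416 (495.514404296875, 411.2580261230469) 0.14553687731596854
```

{"op": "arm_command", "data": {"series": [[-0.56,2.99,0.1,0,0,0.026,0],[-0.48,3.0,0.29,0,0,0.026,0],[-0.41,3.01,0.29,0,0,0.026,0],[-0.33,3.02,0.29,0,0,0.026,0],[-0.25,3.03,0.29,0,0,0.026,0],[-0.17,3.03,0.29,0,0,0.026,0],[-0.09,3.04,0.29,0,0,0.026,0],[-0.02,3.04,0.29,0,0,0.026,0],[0,0,0.8,0,0,0,0],[0,0,0.5,0,0,0,0],[0,0,0,0,0,0,0]]}}

```text
time: 6.08
ee_pos: [0.5163, 0.1596, 0.1512]
orientation: [3.141, 0.003, 0.053]
ft_force: [-0.6, -0.5, -2.8]
width: 0.0226
grasp_force: 60.7
```

```bash
python3 - <<'E'
from h import *
plan([.518,.160,.1465],[np.pi,0,.056],n=1)
a=.056; p=np.array([.591,.0235])+np.array([[np.cos(a),-np.sin(a)],[np.sin(a),np.cos(a)]])@[-.065,-.187]
print(p)
i=grab('scene'); cv2.imwrite('pics/e.png',cv2.resize(i['color'][130:290,130:340],(787,600)))
E
```

```text
from [0.5163 0.1596 0.1512] [3.1414 0.0031 0.0535] t 6.0833 n 1
const [ 0.17  -0.031  0.472  0.     0.003 -0.003]
[ 0.5366 -0.1668]
```

View pics/e.png

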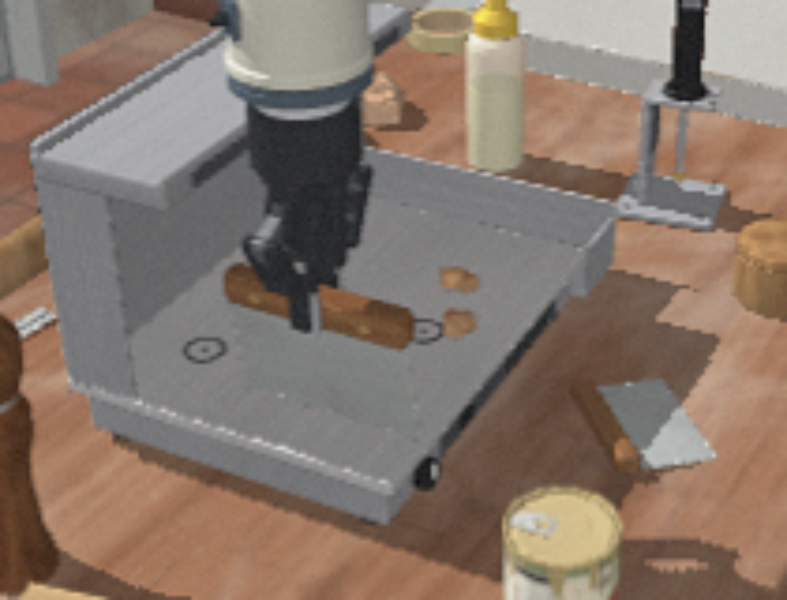

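The blade stands on the plate left of the chips, with two chips visible at (458,279) and (459,323). Next I lower it to the plate and sweep.

{"op": "arm_command", "data": {"series": [[0.1,0,0.2,0,0,0,0],[0.07,0,0.15,0,0,0,0],[0,0,0.06,0,0,0,0],[0,0,0,0,0,0,0]]}}

```text
time: 6.47
ee_pos: [0.519, 0.1601, 0.1488]
orientation: [-3.142, 0.0, 0.055]
ft_force: [0.6, -0.5, -1.3]
width: 0.0224
grasp_force: 60.7
```

{"op": "arm_command", "data": {"series": [[0,0.6,0,0,0,0,0],[0,1.2,0,0,0,0,0],[0,1.6,0,0,0,0,0],[0,1.6,0,0,0,0,0],[0,1.6,0,0,0,0,0],[0,1.6,0,0,0,0,0],[0,1.6,0,0,0,0,0],[0,1.6,0,0,0,0,0],[0,1.6,0,0,0,0,0],[0,1.6,0,0,0,0,0]]}}

```text
time: 7.3
ee_pos: [0.5267, 0.0121, 0.149]
orientation: [3.141, -0.0, 0.053]
ft_force: [0.3, 0.3, -1.9]
width: 0.0227
grasp_force: 60.7
```

```bash
python3 - <<'E'
from h import *
plan([.5366,-.1668,.1465],[np.pi,0,.056],n=14)
i=grab('scene'); cv2.imwrite('pics/f.png',cv2.resize(i['color'][130:290,130:340],(787,600)))
E
```

```text
from [0.5267 0.0121 0.149 ] [ 3.1415 -0.0001  0.0534] t 7.3 n 14
const [ 0.003  1.28   0.018  0.    -0.    -0.   ]
```

View pics/f.png

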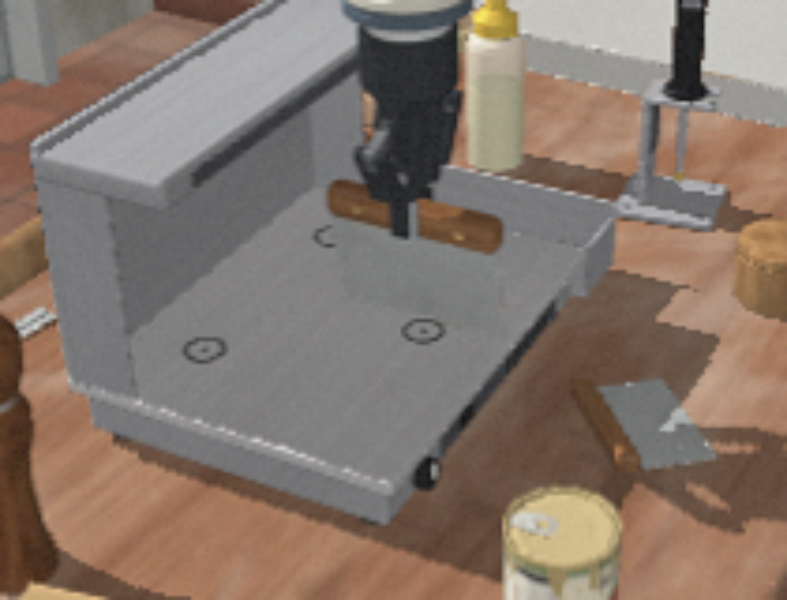

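Chip C was picked up and no chip remains behind the blade; the plate is clear at (250,350) and the front ring is visible at (423,331). I'll continue into the gutter.

{"op": "arm_command", "data": {"series": [[0,1.4,0,0,0,0,0],[0,1.4,0,0,0,0,0],[0,1.4,0,0,0,0,0],[0,1.4,0,0,0,0,0],[0,1.4,0,0,0,0,0],[0,1.4,0,0,0,0,0],[0,1.4,0,0,0,0,0],[0,1.4,0,0,0,0,0],[0,1.4,0,0,0,0,0],[0,1.0,0,0,0,0,0],[0,1.0,0,0,0,0,0],[0,1.0,0,0,0,0,0]]}}

```text
time: 8.35
ee_pos: [0.5353, -0.1428, 0.1489]
orientation: [-3.142, 0.0, 0.054]
ft_force: [-0.4, -0.4, -2.4]
width: 0.0226
grasp_force: 60.7
```

{"op": "arm_command", "data": {"series": [[0,1.0,0,0,0,0,0],[0,0.6,0,0,0,0,0],[0,0,0,0,0,0,0],[0,0,0,0,0,0,0],[0,-1.0,-0.5,0,0,0,0],[0,-2.0,-1.0,0,0,0,0],[0,-3,-0.8,0,0,0,0],[0,-3,0,0,0,0,0],[0,-3,0,0,0,0,0],[0,-2,0,0,0,0,0],[0,0,0,0,0,0,0]]}}

```text
time: 9.27
ee_pos: [0.5276, -0.0136, 0.1723]
orientation: [-3.141, 0.0, 0.057]
ft_force: [0.0, 0.4, -0.8]
width: 0.0225
grasp_force: 60.7
```

```bash
python3 - <<'E'
from h import *
s=monitor.observe(); print(s['ee_pos'],s['ft_force'])
v=[]
for n in('scene','side','wrist'):
    i=grab(n); c=cloud(i); hsv=cv2.cvtColor(i['color'],cv2.COLOR_BGR2HSV)
    v.append(cv2.resize(i['color'],(400,300)))
    a=.056; q=c[...,:2]-[.591,.0235]; x=q@[np.cos(a),np.sin(a)]; y=q@[-np.sin(a),np.cos(a)]
    m=(c[...,2]>.008)&(c[...,2]<.09)&(hsv[...,1]>90)&(hsv[...,0]<25)&(abs(x)<.145)&(y>-.26)&(y<.18)
    k,l,st,ce=cv2.connectedComponentsWithStats(m.astype(np.uint8))
    for j in range(1,k):
        if st[j][4]>6: print(n,ce[j],st[j][4],x[l==j].mean(),y[l==j].mean(),c[l==j][:,2].min(),c[l==j][:,2].max())
v.append(cv2.resize(grab('scene')['color'][140:220,190:300],(400,300)))
cv2.imwrite('pics/g.png',np.vstack([np.hstack(v[:2]),np.hstack(v[2:])]))
E
```

```text
[ 0.5276 -0.0136  0.1723] [ 0.0074  0.4208 -0.8395]
wrist [420.6712 186.0675] 800 -0.06496028727131621 -0.2199522628543021 0.009810198998238151 0.04031874962556986
wrist [400.8621 232.3695] 203 -0.11824952466452841 -0.2023498263389444 0.02456822779292256 0.041395379293696744
```

View pics/g.png

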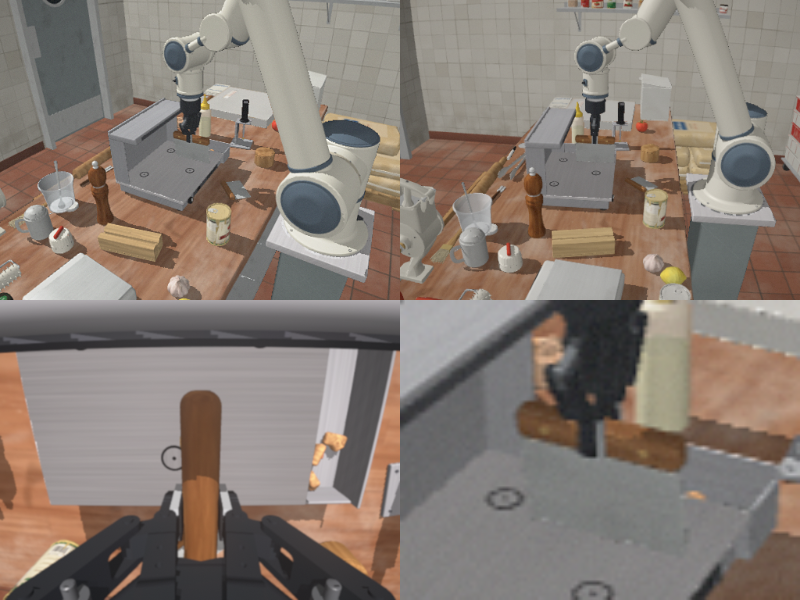

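All three chips lie in the gutter (bottom-left wrist panel, around (325,455)), and the plate is clear. I'll put the scraper back.

```bash
python3 - <<'E'
from h import *
plan([.4995,.402,.1885],[np.pi,0,.262],n=12)
E
```

```text
from [ 0.5286 -0.0179  0.1721] [ 3.1414 -0.0002  0.0542] t 9.4667 n 12
[[-0.052, -3.507, -0.137, 0.0, -0.0, -0.017], [0.008, -3.508, -0.137, 0.0, -0.0, -0.017], [0.069, -3.507, -0.137, 0.0, -0.0, -0.017], [0.13, -3.505, -0.137, 0.0, -0.0, -0.017], [0.19, -3.503, -0.137, 0.0, -0.0, -0.017], [0.251, -3.499, -0.137, 0.0, -0.0, -0.017], [0.312, -3.494, -0.137, 0.0, -0.0, -0.017], [0.372, -3.488, -0.137, 0.0, -0.0, -0.017], [0.432, -3.481, -0.137, 0.0, -0.0, -0.017], [0.493, -3.473, -0.137, 0.0, -0.0, -0.017], [0.553, -3.464, -0.137, 0.0, -0.0, -0.017], [0.612, -3.454, -0.137, 0.0, -0.0, -0.017]]
```

{"op": "arm_command", "data": {"series": [[-0.05,-3.51,-0.14,0,0,-0.0173,0],[0.01,-3.51,-0.14,0,0,-0.0173,0],[0.07,-3.51,-0.14,0,0,-0.0173,0],[0.13,-3.5,-0.14,0,0,-0.0173,0],[0.19,-3.5,-0.14,0,0,-0.0173,0],[0.25,-3.5,-0.14,0,0,-0.0173,0],[0.31,-3.49,-0.14,0,0,-0.0173,0],[0.37,-3.49,-0.14,0,0,-0.0173,0],[0.43,-3.48,-0.14,0,0,-0.0173,0],[0.49,-3.47,-0.14,0,0,-0.0173,0],[0.55,-3.46,-0.14,0,0,-0.0173,0],[0.61,-3.45,-0.14,0,0,-0.0173,0]]}}

```text
time: 10.47
ee_pos: [0.4998, 0.4028, 0.1887]
orientation: [3.141, 0.0, 0.261]
ft_force: [1.7, 0.6, -2.3]
width: 0.0225
grasp_force: 60.7
```

{"op": "arm_command", "data": {"series": [[0,0,0,0,0,0,0],[0,0,0,0,0,0,0],[0,0,0,0,0,0,0]]}}

```text
time: 10.72
ee_pos: [0.4999, 0.4009, 0.1884]
orientation: [3.141, 0.001, 0.261]
ft_force: [-0.1, -0.4, -1.9]
width: 0.0229
grasp_force: 60.7
```

```bash
python3 - <<'E'
from h import *
plan([.4995,.4018,.094],[np.pi,0,.262],n=6)
E
```

```text
from [0.4999 0.4009 0.1884] [3.1411 0.0007 0.2608] t 10.7167 n 6
const [-0.001 -0.016  1.573  0.     0.    -0.   ]
```

{"op": "arm_command", "data": {"series": [[0,-0.08,1.5,0,0,0,0],[0,0,2.0,0,0,0,0],[0,0,2.0,0,0,0,0],[0,0,1.5,0,0,0,0],[0,0,1.0,0,0,0,0],[0,0,0.8,0,0,0,0],[0,0,0.5,0,0,0,0],[0,0,0.1,0,0,0,0],[0,0,0,0,0,0,0]]}}

```text
time: 11.47
ee_pos: [0.4997, 0.4012, 0.0946]
orientation: [3.14, 0.001, 0.261]
ft_force: [2.7, -7.4, -4.8]
width: 0.0225
grasp_force: 64.0
```

{"op": "arm_command", "data": {"series": [[0,0,0.1,0,0,0,0],[0,0,0,0,0,0,0.3],[0,0,0,0,0,0,0.6],[0,0,0,0,0,0,1],[0,0,0,0,0,0,1],[0,0,-1,0,0,0,1],[0,0,-3,0,0,0,1],[0,0,-3.5,0,0,0,1],[0,0,-3.5,0,0,0,1],[0,0,-3.5,0,0,0,1],[0,0,-3.5,0,0,0,1],[0,0,-3,0,0,0,1]]}}

```text
time: 12.47
ee_pos: [0.4993, 0.4026, 0.3074]
orientation: [-3.141, -0.002, 0.262]
ft_force: [0.8, 1.0, 0.1]
width: 0.0854
grasp_force: 0.0
```

```bash
python3 - <<'E'
from h import *
for n in('scene','side','wrist'):
    i=grab(n); c=cloud(i).reshape(-1,3)
    for z in(.07,.08,.12):
        q=c[(abs(c[:,0]-.4995)<.09)&(abs(c[:,1]-.4015)<.04)&(abs(c[:,2]-z)<.005)]
        if len(q)>20: print(n,z,len(q),cv2.minAreaRect(q[:,:2].astype(np.float32)*1000),q[:,2].max())
plan([.43,-.25,.34],[np.pi,0,.15],n=24)
E
```

```text
scene 0.07 150 ((497.8956298828125, 403.3443603515625), (149.9086151123047, 5.2653303146362305), 15.05398178100586) 0.074982595343561
scene 0.08 157 ((497.1439514160156, 404.17340087890625), (147.91183471679688, 5.291744232177734), 15.309056282043457) 0.08499667402648803
scene 0.12 436 ((496.7330322265625, 403.11553955078125), (149.03639221191406, 23.523439407348633), 14.511666297912598) 0.12234993487143908
side 0.07 203 ((497.9349670410156, 402.03424072265625), (147.90957641601562, 7.8319315910339355), 14.542805671691895) 0.07499975948987336
side 0.08 203 ((498.7459411621094, 403.3158264160156), (149.4472198486328, 7.050699234008789), 15.127216339111328) 0.08494037844265223
side 0.12 450 ((498.80499267578125, 404.8257751464844), (149.69830322265625, 23.364198684692383), 14.048011779785156) 0.12442656343348235
wrist 0.12 2054 ((500.11444091796875, 400.9964294433594), (149.4646453857422, 23.006134033203125), 14.836334228515625) 0.12420171067273217
from [0.5003 0.4031 0.3072] [-3.1398 -0.0053  0.2615] t 12.6167 n 24
[[-0.986, 2.553, -0.147, -0.0, -0.0, 0.005], [-0.974, 2.557, -0.146, -
[... 277 characters left out ...]
05], [-0.89, 2.588, -0.143, -0.0, -0.0, 0.005], [-0.878, 2.592, -0.143, -0.0, -0.0, 0.005], [-0.866, 2.596, -0.142, -0.0, -0.0, 0.005], [-0.854, 2.6, -0.142, -0.0, -0.0, 0.005], [-0.842, 2.604, -0.141, -0.0, -0.0, 0.005], [-0.83, 2.608, -0.141, -0.0, -0.0, 0.005], [-0.818, 2.612, -0.141, -0.0, -0.0, 0.005], [-0.806, 2.616, -0.14, -0.0, -0.0, 0.005], [-0.794, 2.619, -0.14, -0.0, -0.0, 0.005], [-0.782, 2.623, -0.139, -0.0, -0.0, 0.005], [-0.769, 2.627, -0.139, -0.0, -0.0, 0.005], [-0.757, 2.63, -0.139, -0.0, -0.0, 0.005], [-0.745, 2.634, -0.138, -0.0, -0.0, 0.005], [-0.733, 2.637, -0.138, -0.0, -0.0, 0.005], [-0.721, 2.64, -0.137, -0.0, -0.0, 0.005], [-0.708, 2.644, -0.137, -0.0, -0.0, 0.005]]
```

Scraper is back within 0.2 mm of where it started. Now to above the probe.

{"op": "arm_command", "data": {"series": [[-1.1,3.35,-0.4,0,0,0,1],[-1.1,3.35,-0.4,0,0,0,1],[-1.1,3.35,-0.4,0,0,0,1],[-1.1,3.35,-0.4,0,0,0,1],[-1.1,3.35,-0.4,0,0,0,1],[-1.1,3.35,-0.4,0,0,0,1],[-1.1,3.35,-0.4,0,0,0,1],[-1.1,3.35,-0.4,0,0,0,1],[-1.1,3.35,-0.4,0,0,0,1],[-1.1,3.35,-0.4,0,0,0,1],[-1.1,3.35,-0.4,0,0,0,1],[-1.1,3.35,-0.4,0,0,0,1]]}}

```text
time: 13.62
ee_pos: [0.4748, -0.0214, 0.3513]
orientation: [-3.141, 0.001, 0.262]
ft_force: [1.1, -0.4, -0.3]
width: 0.0852
grasp_force: 0.0
```

{"op": "arm_command", "data": {"series": [[-1.1,3.35,-0.4,0,0,0,1],[-1.1,3.35,-0.1,0,0,0,1],[-1.1,3.35,0,0,0,0,1],[-1.1,3.35,0,0,0,0,1],[-1.1,3.35,0,0,0,0,1],[-1.1,3.35,0,0,0,0,1],[-1.1,3.35,0,0,0,0,1],[-1.1,3.35,0,0,0,0,1],[-1.1,3.35,0,0,0,0,1],[-1.1,3.35,0,0,0,0,1],[0,0,0,0,0,0,1],[0,0,0,0,0,0,1]]}}

```text
time: 14.62
ee_pos: [0.4554, -0.3732, 0.3553]
orientation: [-3.14, 0.001, 0.259]
ft_force: [0.3, 1.2, 0.2]
width: 0.0851
grasp_force: 0.0
```

```bash
python3 - <<'E'
from h import *
i=grab('wrist'); print(monitor.observe()['ee_pos']); np.savez('w1.npz',**i)
c=cloud(i); near=(abs(c[...,0]-.457)<.08)&(abs(c[...,1]+.371)<.07)&(i['range_z']>0)
for lo,hi in((.115,.13),(.13,.14),(.15,.215),(.224,.24)):
    m=(near&(c[...,2]>lo)&(c[...,2]<hi)).astype(np.uint8)
    n,l,st,ce=cv2.connectedComponentsWithStats(m)
    for j in range(1,n):
        if st[j][4]>30:
            p=c[l==j]; print(lo,ce[j],st[j],np.median(p,0),cv2.minAreaRect(p[:,:2].astype(np.float32)*1000))
im=i['color']; cv2.imwrite('pics/h.png',cv2.resize(im[60:300,140:380],(600,600),interpolation=cv2.INTER_CUBIC))
E
```

```text
[ 0.4557 -0.372   0.3557]
0.115 [263.4674 157.8891] [245 140  40  53 875] [ 0.4808 -0.374   0.1245] ((461.28375244140625, -382.084716796875), (71.05061340332031, 50.097843170166016), 11.205445289611816)
0.13 [263.5464 164.255 ] [249 154  31  27 302] [ 0.4674 -0.3763  0.1322] ((463.36578369140625, -380.4676513671875), (33.98104476928711, 42.42597961425781), 26.142133712768555)
0.15 [263.5459 167.0432] [255 161  20  17 185] [ 0.473  -0.3766  0.1873] ((470.5180969238281, -377.5876159667969), (6.363689422607422, 21.893524169921875), 24.153627395629883)
0.224 [266.3246 186.9738] [254 173  25  29 573] [ 0.4609 -0.382   0.2295] ((459.544677734375, -382.5008850097656), (29.96408462524414, 23.48797035217285), 23.970977783203125)
```

View pics/h.png

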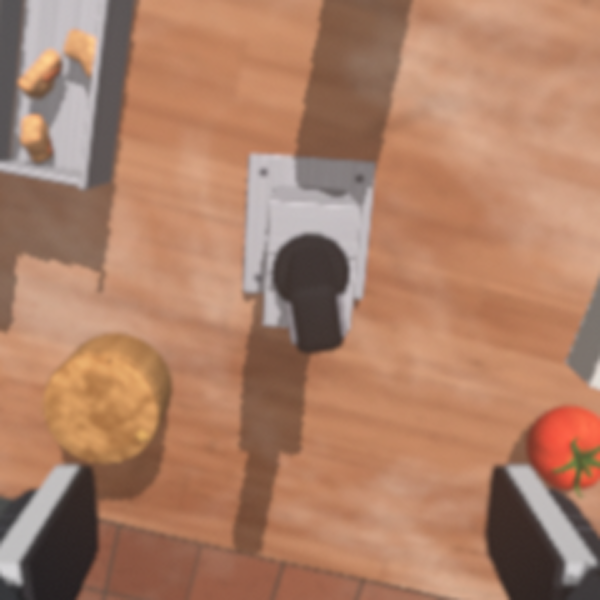

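All three chips sit in the gutter (upper left). The probe handle's top is at (318,330) in the crop, giving its axis at about (0.459, −0.3825), with the handle at yaw 24° and the stand at yaw 11°. I'll lower and grip.

{"op": "arm_command", "data": {"series": [[0,0,0,0,0,-0.075,1],[0,0,0,0,0,-0.075,1],[-0.05,0.4,1.5,0,0,0,1],[-0.05,0.4,2.5,0,0,0,1],[0,0.3,2.5,0,0,0,1],[0,0,2,0,0,0,1],[0,0,1,0,0,0,1],[0,0,0,0,0,0,1]]}}

```text
time: 15.33
ee_pos: [0.459, -0.3806, 0.2597]
orientation: [-3.138, 0.001, 0.412]
ft_force: [0.2, -0.0, 0.9]
width: 0.0856
grasp_force: 0.0
```

```bash
python3 - <<'E'
from h import *
plan([.459,-.3825,.180],[np.pi,0,.41],n=1)
i=grab('wrist'); c=cloud(i); m=((abs(c[...,0]-.459)<.05)&(abs(c[...,1]+.3825)<.05)&(c[...,2]>.22)&(c[...,2]<.24)&(i['range_z']>0)); p=c[m]
print(m.sum(),cv2.minAreaRect(p[:,:2].astype(np.float32)*1000),np.median(p,0)) if m.sum()>5 else print('none')
E
```

```text
from [ 0.459  -0.3806  0.2597] [-3.1378  0.0013  0.4124] t 15.3333 n 1
const [-0.068  0.203  7.967 -0.004  0.001  0.002]
1276 ((460.23272705078125, -382.3155212402344), (29.198806762695312, 23.49471664428711), 23.860618591308594) [ 0.4623 -0.3815  0.2294]
```

{"op": "arm_command", "data": {"series": [[0,0.1,1,0,0,0,1],[0,0.05,2.5,0,0,0,1],[0,0,2.5,0,0,0,1],[0,0,1.5,0,0,0,1],[0,0,0.5,0,0,0,1],[0,0,0,0,0,0,1],[0,0,0,0,0,0,0.5],[0,0,0,0,0,0,0.3],[0,0,0,0,0,0,0.1],[0,0,0,0,0,0,0],[0,0,0,0,0,0,0],[0,0,0,0,0,0,0]], "grip_force": 70}}

```text
time: 16.38
ee_pos: [0.4604, -0.384, 0.1822]
orientation: [3.141, -0.0, 0.411]
ft_force: [-0.5, 0.9, 6.2]
width: 0.0213
grasp_force: 70.9
```

{"op": "arm_command", "data": {"series": [[0,0,0,0,0,0,0],[0,0,0,0,0,0,0]]}}

```text
time: 16.55
ee_pos: [0.4604, -0.384, 0.1822]
orientation: [3.141, -0.0, 0.411]
ft_force: [-0.5, 0.2, 5.9]
width: 0.0214
grasp_force: 71.0
```

{"op": "arm_command", "data": {"series": [[0,0,-0.5,0,0,0,0],[0,0,-1,0,0,0,0],[0,0,-1,0,0,0,0],[0,0,0,0,0,0,0],[-0.7,-0.15,0,0,0,0,0],[-1.27,-0.28,0,0,0,0,0],[-1.27,-0.28,0,0,0,0,0],[-1.27,-0.28,0,0,0,0,0],[-1.27,-0.28,0,0,0,0,0],[-1,-0.22,0,0,0,0,0],[0,0,-2,0,0,0,0],[0,0,-3,0,0,0,0]], "grip_force": 90}}

```text
time: 17.55
ee_pos: [0.3897, -0.3965, 0.255]
orientation: [-3.136, 0.001, 0.41]
ft_force: [0.2, -0.9, -1.8]
width: 0.021
grasp_force: 88.2
```

{"op": "arm_command", "data": {"series": [[0,0,-3,0,0,0,0],[0,0,-2,0,0,0,0],[0,0,0,0,0,0,0]]}}

```text
time: 17.8
ee_pos: [0.3924, -0.3989, 0.311]
orientation: [3.135, -0.002, 0.411]
ft_force: [0.9, -1.0, -1.0]
width: 0.0207
grasp_force: 88.7
```

```bash
python3 - <<'E'
from h import *
v=[]
for n,bx in(('scene',(100,250,230,380)),('side',(90,240,220,370))):
    i=grab(n); a,b,c_,d=bx; v.append(cv2.resize(i['color'][a:b,c_:d],(400,400),interpolation=cv2.INTER_CUBIC))
    c=cloud(i); s=monitor.observe()['ee_pos']
    m=(np.hypot(c[...,0]-s[0],c[...,1]-s[1])<.03)&(c[...,2]<s[2]-.005)&(c[...,2]>.1)
    for z in np.arange(.13,.3,.02):
        q=c[m&(abs(c[...,2]-z)<.01)]
        if len(q)>2: print(n,round(z,3),len(q),np.median(q,0))
    # axis at image
cv2.imwrite('pics/i.png',np.hstack(v))
s=monitor.observe();print(s['ft_force'],s['width'])
plan([.5155,.0195,.30],[np.pi,0,.056],n=14)
E
```

```text
side 0.15 3 [ 0.3896 -0.3946  0.1574]
side 0.17 11 [ 0.3897 -0.3965  0.1675]
side 0.19 11 [ 0.3908 -0.3917  0.1892]
side 0.21 12 [ 0.389  -0.3952  0.2114]
side 0.23 16 [ 0.3896 -0.3933  0.2293]
side 0.25 35 [ 0.3904 -0.3845  0.256 ]
side 0.27 52 [ 0.3882 -0.3868  0.2702]
side 0.29 47 [ 0.3891 -0.3889  0.2901]
[-0.0663  0.0053 -1.8256] 0.02087130945044739
from [ 0.3916 -0.3976  0.3069] [ 3.1405 -0.0003  0.4109] t 17.9 n 14
[[2.001, -2.378, 0.047, 0.0, -0.0, 0.025], [1.941, -2.428, 0.048, 0.0, -0.0, 0.025], [1.878, -2.476, 0.048, 0.0, -0.0, 0.025], [1.815, -2.523, 0.048, 0.0, -0.0, 0.025], [1.75, -2.568, 0.048, 0.0, -0.0, 0.025], [1.685, -2.612, 0.048, 0.0, -0.0, 0.025], [1.618, -2.654, 0.048, 0.0, -0.0, 0.025], [1.55, -2.694, 0.048, 0.0, -0.0, 0.025], [1.481, -2.732, 0.048, 0.0, -0.0, 0.025], [1.412, -2.769, 0.049, 0.0, -0.0, 0.025], [1.341, -2.804, 0.049, 0.0, -0.0, 0.025], [1.27, -2.837, 0.049, 0.0, -0.0, 0.025], [1.197, -2.868, 0.049, 0.0, -0.0, 0.025], [1.124, -2.898, 0.049, 0.0, -0.0, 0.025]]
```

View pics/i.png

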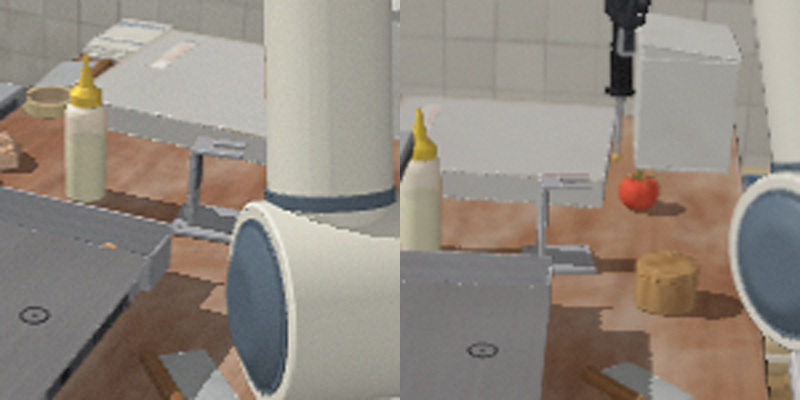

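The probe is out of the fork and hanging straight in the hand (side panel: collar (622,93), tip (615,155)). On to the front mark.

{"op": "arm_command", "data": {"series": [[2.0,-2.38,0.05,0,0,0.025,0],[1.94,-2.43,0.05,0,0,0.025,0],[1.88,-2.48,0.05,0,0,0.025,0],[1.82,-2.52,0.05,0,0,0.025,0],[1.75,-2.57,0.05,0,0,0.025,0],[1.69,-2.61,0.05,0,0,0.025,0],[1.62,-2.65,0.05,0,0,0.025,0],[1.55,-2.69,0.05,0,0,0.025,0],[1.48,-2.73,0.05,0,0,0.025,0],[1.41,-2.77,0.05,0,0,0.025,0],[1.34,-2.8,0.05,0,0,0.025,0],[1.27,-2.84,0.05,0,0,0.025,0]]}}

```text
time: 18.9
ee_pos: [0.4968, -0.0381, 0.2992]
orientation: [-3.141, 0.002, 0.11]
ft_force: [0.5, 0.6, -1.0]
width: 0.021
grasp_force: 88.5
```

{"op": "arm_command", "data": {"series": [[1.2,-2.87,0.05,0,0,0.025,0],[1.12,-2.9,0.05,0,0,0.025,0],[0,0,2.0,0,0,0,0],[0,0,2.0,0,0,0,0],[0,0,1.0,0,0,0,0],[0,0,0,0,0,0,0],[0,0,0,0,0,0,0]]}}

```text
time: 19.48
ee_pos: [0.5144, 0.0198, 0.2491]
orientation: [-3.141, 0.002, 0.061]
ft_force: [0.1, -0.2, -0.6]
width: 0.0209
grasp_force: 88.6
```

```bash
cat > ck.py <<'E'
from h import *
s=monitor.observe(); print(s['ee_pos'],s['orientation'],s['ft_force'],s['width'],s['time'])
T=toolT(s); print('tip end',T[:3,3]+T[:3,2]*.155)
for n in('scene','side'):
    i=grab(n); np.savez(n+'_n.npz',**i); c=cloud(i)
    d=c-T[:3,3]; al=d@T[:3,2]; pr=d-al[...,None]*T[:3,2]
    m=(np.linalg.norm(pr,axis=2)<.03)&(al>.02)&(al<.165)&(c[...,2]>.066)&(i['range_z']>0)
    for a in np.arange(.03,.165,.015):
        q=m&(abs(al-a)<.0075)
        if q.sum()>1: print(n,'al %.3f'%a,q.sum(),'dx dy tool',np.median(pr[q]@T[:3,0]),np.median(pr[q]@T[:3,1]))
E
python3 ck.py
```

```text
[0.5144 0.0198 0.2491] [-3.1413  0.0019  0.0609] [ 0.106  -0.1783 -0.6468] 0.020909863241017644 19.4833
tip end [0.5141 0.0198 0.0941]
scene al 0.030 53 dx dy tool -0.005508024527019001 -0.010815410542937939
scene al 0.045 57 dx dy tool -0.0048293337169146725 -0.011979044177280539
scene al 0.060 54 dx dy tool -0.007592776488962313 -0.015495744419701266
scene al 0.075 14 dx dy tool -0.0024729376265747987 -0.005368765501910212
scene al 0.090 13 dx dy tool -0.0026824522079799775 -0.005164154443977514
scene al 0.105 14 dx dy tool -0.002377163815266064 -0.005005803463902444
scene al 0.120 13 dx dy tool -0.002367176508317441 -0.005683039486510328
scene al 0.135 9 dx dy tool -0.001186900267558625 -0.006630206073830621
scene al 0.150 12 dx dy tool -0.0024974492808981785 -0.005567359937986339
side al 0.030 52 dx dy tool -0.0013152613132607748 -0.01121151198346551
side al 0.045 81 dx dy tool -0.0016277328364785368 -0.011900719816737284
side al 0.060 20 dx dy tool -0.0032322090814218586 -0.009442246636818283
side al 0.075 13 dx dy tool -0.0011159000534885783 -0.004310207013185022
side al 0.090 15 dx dy tool -0.001553442621234027 -0.003987064186554845
side al 0.105 14 dx dy tool -0.0016673622284412038 -0.005553089581670216
side al 0.120 13 dx dy tool -0.0018656944514060297 -0.004352581647226898
side al 0.135 9 dx dy tool -0.0016484563097104883 -0.007519710826165053
side al 0.150 13 dx dy tool 0.00031908841383901555 -0.0057910073348386125
```

{"op": "arm_command", "data": {"series": [[0.1,0,1.2,0,0,0,0],[0,0,1.2,0,0,0,0],[0,0,0.6,0,0,0,0],[0,0,0.4,0,0,0,0],[0,0,0.3,0,0,0,0],[0,0,0.3,0,0,0,0],[0,0,0,0,0,0,0],[0,0,0,0,0,0,0]]}}

```text
time: 20.25
ee_pos: [0.5161, 0.0201, 0.21]
orientation: [3.141, -0.001, 0.061]
ft_force: [-0.8, -0.8, 0.7]
width: 0.021
grasp_force: 89.0
```

{"op": "arm_command", "data": {"series": [[0,0,0.1,0,0,0,0],[0,0,0,0,0,0,0],[0,0,0,0,0,0,0],[0,0,0,0,0,0,0],[0,0,0,0,0,0,0],[0,0,0,0,0,0,0],[0,0,0,0,0,0,0],[0,0,0,0,0,0,0],[0,0,0,0,0,0,0],[0,0,0,0,0,0,0],[0,0,0,0,0,0,0],[0,0,0,0,0,0,0]]}}

```text
time: 21.25
ee_pos: [0.516, 0.0202, 0.2087]
orientation: [3.142, -0.0, 0.061]
ft_force: [0.5, -0.1, 1.0]
width: 0.021
grasp_force: 89.1
```

```bash
python3 - <<'E'
from h import *
i=grab('scene'); s=monitor.observe(); print(s['ee_pos'],s['ft_force'])
cv2.imwrite('pics/j.png',cv2.resize(i['color'][180:245,205:285],(739,600),interpolation=cv2.INTER_CUBIC))
# next: up, then tilt about tip; poses
th=np.radians(36)
for nm,m in(('BL',[.6555,.1262]),('BR',[.6668,-.0720])):
    Rt=R.from_euler('z',.056)*R.from_euler('y',-th)*R.from_euler('x',np.pi)
    z=Rt.apply([0,0,1]); e=Rt.as_euler('xyz')
    for h in(.03,0):
        tip=np.array([*m,.06+h]); print(nm,h,'tcp',tip-z*.155,e,z)
E
```

```text
[0.516  0.0202 0.2087] [0.5145 0.213  1.71  ]
BL 0.03 tcp [0.5645 0.1211 0.2154] [ 3.1416 -0.6283  0.056 ] [ 0.5869  0.0329 -0.809 ]
BL 0 tcp [0.5645 0.1211 0.1854] [ 3.1416 -0.6283  0.056 ] [ 0.5869  0.0329 -0.809 ]
BR 0.03 tcp [ 0.5758 -0.0771  0.2154] [ 3.1416 -0.6283  0.056 ] [ 0.5869  0.0329 -0.809 ]
BR 0 tcp [ 0.5758 -0.0771  0.1854] [ 3.1416 -0.6283  0.056 ] [ 0.5869  0.0329 -0.809 ]
```

View pics/j.png

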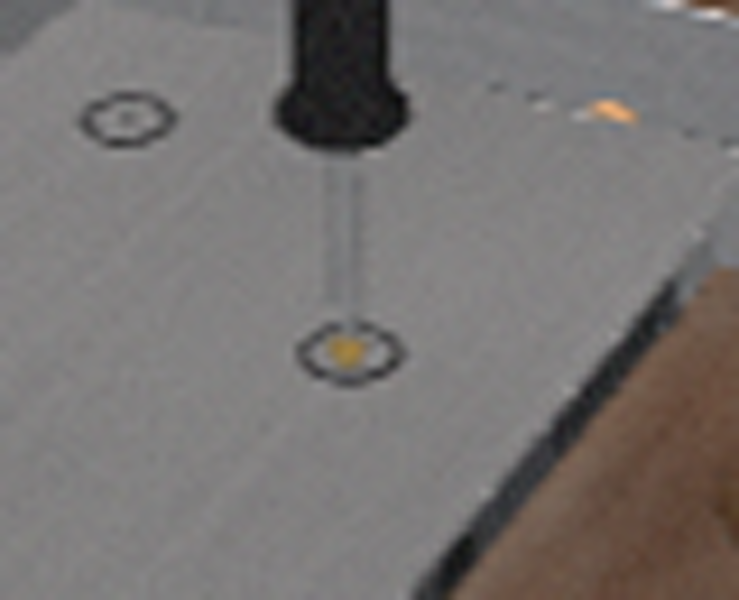

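The ball sits inside the front ring at (347,350). Lifting now and tilting for the back-left mark.

{"op": "arm_command", "data": {"series": [[0,0,-1.2,0,0,0,0],[0,0,-2,0,0,0,0],[0,0,-1.3,0,0,0,0],[0,0,0,0,0,0,0]]}}

```text
time: 21.63
ee_pos: [0.517, 0.0202, 0.2558]
orientation: [3.141, -0.003, 0.061]
ft_force: [-0.4, 0.2, -1.2]
width: 0.0213
grasp_force: 88.7
```

```bash
python3 - <<'E'
from h import *
plan(np.array([.5645,.1211,.2054])+[-.06,-.003,.02],[np.pi,-.6283,.056],n=8)
E
```

```text
from [0.517  0.0202 0.2558] [ 3.1413 -0.0034  0.0615] t 21.6333 n 8
[[-0.082, -1.231, 0.38, -0.0, 0.078, 0.001], [-0.112, -1.231, 0.372, -0.0, 0.078, 0.001], [-0.142, -1.231, 0.362, -0.0, 0.078, 0.001], [-0.17, -1.23, 0.35, -0.0, 0.078, 0.001], [-0.198, -1.23, 0.335, -0.0, 0.078, 0.001], [-0.224, -1.23, 0.318, -0.0, 0.078, 0.001], [-0.249, -1.23, 0.3, -0.0, 0.078, 0.001], [-0.273, -1.23, 0.279, -0.0, 0.078, 0.001]]
```

{"op": "arm_command", "data": {"series": [[-0.08,-1.23,0.38,0,0.078,0.001,0],[-0.11,-1.23,0.37,0,0.078,0.001,0],[-0.14,-1.23,0.36,0,0.078,0.001,0],[-0.17,-1.23,0.35,0,0.078,0.001,0],[-0.2,-1.23,0.33,0,0.078,0.001,0],[-0.22,-1.23,0.32,0,0.078,0.001,0],[-0.25,-1.23,0.3,0,0.078,0.001,0],[-0.27,-1.23,0.28,0,0.078,0.001,0],[0,0,0,0,0,0,0]]}}

```text
time: 22.38
ee_pos: [0.5007, 0.1156, 0.2214]
orientation: [-3.141, -0.608, 0.051]
ft_force: [-1.1, 0.2, -2.6]
width: 0.0213
grasp_force: 88.8
```

```bash
python3 ck.py | head -2; python3 - <<'E'
from h import *
plan([.5645,.1211,.2054],[np.pi,-.6283,.056],n=4)
E
```

```text
[0.5007 0.1156 0.2214] [-3.1411 -0.608   0.0509] [-1.0774  0.1676 -2.5713] 0.02130833536960344 22.3833
tip end [0.5891 0.1201 0.0942]
from [0.5033 0.1146 0.223 ] [ 3.139  -0.6061  0.0545] t 22.4833 n 4
[[1.013, -0.082, 1.237, 0.001, 0.006, -0.0], [1.006, -0.081, 1.243, 0.001, 0.006, -0.0], [0.999, -0.079, 1.248, 0.001, 0.006, -0.0], [0.992, -0.078, 1.254, 0.001, 0.006, -0.0]]
```

{"op": "arm_command", "data": {"series": [[0.8,-0.1,1.0,0,0.006,0,0],[1.0,-0.1,1.25,0,0.006,0,0],[1.0,-0.1,1.25,0,0.006,0,0],[0.8,-0.1,1.0,0,0.004,0,0],[0.4,0,0.5,0,0,0,0],[0,0,0,0,0,0,0],[0,0,0,0,0,0,0],[0,0,0,0,0,0,0]]}}

```text
time: 23.15
ee_pos: [0.565, 0.1213, 0.2064]
orientation: [3.14, -0.631, 0.052]
ft_force: [0.2, 0.6, -1.4]
width: 0.0209
grasp_force: 88.8
```

```bash
cat > ck2.py <<'E'
from h import *
# ball (yellowish) seen against plate: triangulate tip by colour in both views
s=monitor.observe(); T=toolT(s); tip=T[:3,3]+T[:3,2]*.155; ball=T[:3,3]+T[:3,2]*.149
print(s['ee_pos'],s['orientation'],s['ft_force'],'tip',tip,'ball',ball)
for n in('scene','side','wrist'):
    i=grab(n); hsv=cv2.cvtColor(i['color'],cv2.COLOR_BGR2HSV); c=cloud(i)
    m=(np.linalg.norm(c-ball,axis=2)<.02)&(hsv[...,1]>90)&(hsv[...,0]>12)&(hsv[...,0]<32)&(i['range_z']>0)
    if m.sum()>1:
        v,u=np.nonzero(m); uv=np.r_[u.mean(),v.mean()]; o=i['T'][:3,3]
        print(n,m.sum(),uv,'on z=tip+6',onplane(i,uv,ball[2])[0],'cloud',np.median(c[m],0))
    else: print(n,'no ball')
E
python3 ck2.py
```

```text
[0.565  0.1213 0.2064] [ 3.1401 -0.631   0.0517] [ 0.2425  0.5933 -1.3986] tip [0.6563 0.1258 0.0813] ball [0.6528 0.1257 0.0861]
scene 6 [183.6667 216.3333] on z=tip+6 [0.6481 0.1328 0.0861] cloud [0.6504 0.1313 0.0846]
side 11 [197.4545 227.6364] on z=tip+6 [0.6516 0.1304 0.0861] cloud [0.6513 0.1318 0.0865]
wrist 37 [254.7297 182.6216] on z=tip+6 [0.6544 0.1279 0.0861] cloud [0.6529 0.1277 0.0904]
```

{"op": "arm_command", "data": {"series": [[-0.3,-0.05,0.55,0,0,0,0],[-0.3,0,0.55,0,0,0,0],[-0.25,0,0.45,0,0,0,0],[-0.12,0,0.23,0,0,0,0],[0,0,0.25,0,0,0,0],[0,0,0.25,0,0,0,0],[0,0,0.2,0,0,0,0],[0,0,0,0,0,0,0],[0,0,0,0,0,0,0]]}}

```text
time: 24.05
ee_pos: [0.5724, 0.1224, 0.1809]
orientation: [3.14, -0.632, 0.052]
ft_force: [-0.3, 0.6, 0.6]
width: 0.021
grasp_force: 88.9
```

```bash
python3 ck2.py
```

```text
[0.5724 0.1224 0.1809] [ 3.1402 -0.6319  0.0519] [-0.2873  0.5523  0.5735] tip [0.6639 0.1269 0.0558] ball [0.6603 0.1268 0.0607]
scene 7 [183.2857 222.1429] on z=tip+6 [0.6557 0.1291 0.0607] cloud [0.65   0.1327 0.0643]
side 10 [196.3 233.7] on z=tip+6 [0.6585 0.1213 0.0607] cloud [0.6553 0.1335 0.0674]
wrist 32 [255.0625 184.0625] on z=tip+6 [0.6601 0.1284 0.0607] cloud [0.6565 0.1282 0.0697]
```

{"op": "arm_command", "data": {"series": [[0,0,0.05,0,0,0,0],[0,0,0,0,0,0,0],[0,0,0,0,0,0,0],[0,0,0,0,0,0,0],[0,0,0,0,0,0,0],[0,0,0,0,0,0,0],[0,0,0,0,0,0,0],[0,0,0,0,0,0,0],[0,0,0,0,0,0,0],[0,0,0,0,0,0,0],[0,0,0,0,0,0,0],[0,0,0,0,0,0,0]]}}

```text
time: 25.2
ee_pos: [0.5726, 0.1224, 0.1804]
orientation: [3.14, -0.632, 0.052]
ft_force: [-1.0, 0.9, 1.9]
width: 0.0209
grasp_force: 88.9
```

{"op": "arm_command", "data": {"series": [[0,0,-0.8,0,0,0,0],[0.2,0,-1,0,0,0,0],[0.4,0,-1,0,0,0,0],[0.4,0,-0.5,0,0,0,0],[0,0,0,0,0,0,0]]}}

```text
time: 25.62
ee_pos: [0.5614, 0.1219, 0.214]
orientation: [3.14, -0.633, 0.052]
ft_force: [-0.2, -0.1, 0.4]
width: 0.0212
grasp_force: 88.8
```

```bash
python3 - <<'E'
from h import *
Rt=R.from_euler('xyz',[np.pi,-.6283,.056]); z=Rt.apply([0,0,1])
b=np.array([.6672,-.0718,.066+.018]); print(b-z*.149)
plan(b-z*.149,[np.pi,-.6283,.056],n=9)
E
```

```text
[ 0.5798 -0.0767  0.2045]
from [0.5614 0.1219 0.214 ] [ 3.1405 -0.633   0.0518] t 25.6167 n 9
const [ 0.01   2.215  0.14   0.    -0.001 -0.   ]
```

{"op": "arm_command", "data": {"series": [[0,1.2,0.1,0,0,0,0],[0,2.2,0.1,0,0,0,0],[0,2.5,0.1,0,0,0,0],[0,2.5,0.15,0,0,0,0],[0,2.5,0.15,0,0,0,0],[0,2.5,0.15,0,0,0,0],[0,2.5,0.15,0,0,0,0],[0.1,2.2,0.15,0,0,0,0],[0,1.3,0.15,0,0,0,0],[0,0.5,0.1,0,0,0.004,0],[0,0,0,0,0,0,0],[0,0,0,0,0,0,0]]}}

```text
time: 26.62
ee_pos: [0.5764, -0.0457, 0.2029]
orientation: [-3.139, -0.626, 0.046]
ft_force: [0.7, 1.0, -1.4]
width: 0.021
grasp_force: 88.7
```

```bash
python3 ck2.py
```

```text
[ 0.5764 -0.0457  0.2029] [-3.1393 -0.6258  0.046 ] [ 0.6738  1.02   -1.3617] tip [ 0.667  -0.0412  0.0773] ball [ 0.6635 -0.0413  0.0821]
scene 7 [213. 192.] on z=tip+6 [ 0.6588 -0.0321  0.0821] cloud [ 0.6599 -0.034   0.0811]
side 9 [207.6667 203.1111] on z=tip+6 [ 0.662  -0.0367  0.0821] cloud [ 0.6608 -0.034   0.0828]
wrist 35 [254.8857 182.7143] on z=tip+6 [ 0.6652 -0.0386  0.0821] cloud [ 0.6633 -0.0388  0.0871]
```

{"op": "arm_command", "data": {"series": [[0.1,0.8,0,0,0,0,0],[0.1,1,0,0,0,0,0],[0,0.8,0,0,0,0,0],[0,0.4,0,0,0,0,0],[0,0,0,0,0,0,0],[0,0,0,0,0,0,0]]}}

```text
time: 27.27
ee_pos: [0.5798, -0.0758, 0.2046]
orientation: [-3.14, -0.627, 0.047]
ft_force: [-0.6, 0.2, -2.1]
width: 0.0212
grasp_force: 88.9
```

```bash
python3 ck2.py; python3 -c "
from h import *
print(monitor.observe()['joint_positions'])"
```

```text
[ 0.5798 -0.0758  0.2046] [-3.1397 -0.627   0.0466] [-0.5995  0.2326 -2.1108] tip [ 0.6706 -0.0713  0.0791] ball [ 0.6671 -0.0715  0.084 ]
scene 5 [217.4 187.2] on z=tip+6 [ 0.6624 -0.0628  0.084 ] cloud [ 0.6651 -0.0646  0.0815]
side 6 [208.6667 198.3333] on z=tip+6 [ 0.6661 -0.0679  0.084 ] cloud [ 0.6655 -0.0647  0.0851]
wrist 39 [254.6154 182.6154] on z=tip+6 [ 0.6685 -0.0688  0.084 ] cloud [ 0.6667 -0.0691  0.0878]
[-0.3714  0.3169  2.0003  0.8049  0.3398  0.4494]
```

{"op": "arm_command", "data": {"series": [[-0.3,0,0.4,0,0,0,0],[-0.3,0,0.4,0,0,0,0],[-0.3,0,0.4,0,0,0,0],[-0.15,0,0.25,0,0,0,0],[0,0,0.25,0,0,0,0],[0,0,0.25,0,0,0,0],[0,0,0.2,0,0,0,0],[0,0,0,0,0,0,0],[0,0,0,0,0,0,0]]}}

```text
time: 28.17
ee_pos: [0.5841, -0.0755, 0.1812]
orientation: [-3.14, -0.627, 0.047]
ft_force: [-0.8, 1.1, 1.3]
width: 0.021
grasp_force: 88.9
```

```bash
python3 ck2.py
```

```text
[ 0.5841 -0.0755  0.1812] [-3.1398 -0.6273  0.0471] [-0.8453  1.1409  1.3247] tip [ 0.675  -0.0709  0.0557] ball [ 0.6715 -0.0711  0.0605]
scene 5 [217.8 192. ] on z=tip+6 [ 0.6672 -0.0699  0.0605] cloud [ 0.6639 -0.0666  0.0631]
side 6 [208.6667 203.3333] on z=tip+6 [ 0.6693 -0.0788  0.0605] cloud [ 0.6659 -0.0651  0.068 ]
wrist 32 [255.0625 184.0625] on z=tip+6 [ 0.6712 -0.0695  0.0605] cloud [ 0.6675 -0.0697  0.0701]
```

Pressed about 6 mm, with the ball pixel on the ring centre in both views. I'll hold, then lift and back out.

{"op": "arm_command", "data": {"series": [[0,0,0.05,0,0,0,0],[0,0,0,0,0,0,0],[0,0,0,0,0,0,0],[0,0,0,0,0,0,0],[0,0,0,0,0,0,0],[0,0,0,0,0,0,0],[0,0,0,0,0,0,0],[0,0,0,0,0,0,0],[0,0,0,0,0,0,0],[0,0,0,0,0,0,0],[0,0,0,0,0,0,0],[0,0,0,0,0,0,0]]}}

```text
time: 29.32
ee_pos: [0.5843, -0.0756, 0.1807]
orientation: [-3.14, -0.627, 0.047]
ft_force: [-0.3, 2.3, 1.3]
width: 0.0206
grasp_force: 89.0
```

{"op": "arm_command", "data": {"series": [[0,0,-1,0,0,0,0],[0,0,-1.5,0,0,0,0],[-0.3,0,-1.5,0,0,0,0],[-0.5,0,-1.5,0,0,0,0],[-0.5,0,-1.5,0,0,0,0],[-0.5,0,-1.5,0,0,0,0],[-0.5,0,-1.5,0,0,0,0],[0,0,-1,0,0,0,0],[0,0,0,0,0,0,0]]}}

```text
time: 30.07
ee_pos: [0.5005, -0.0799, 0.2573]
orientation: [-3.141, -0.628, 0.047]
ft_force: [0.5, 0.6, -2.0]
width: 0.0213
grasp_force: 89.1
```

```bash
python3 - <<'E'
from h import *
s=monitor.observe(); print(s['joint_positions'])
plan([.47,-.14,.31],[np.pi,0,.15],n=10)
E
```

```text
[-0.4756  0.1151  2.082   0.6886  0.4809  0.5043]
from [ 0.5005 -0.0799  0.2573] [-3.1409 -0.6283  0.0471] t 30.0667 n 10
[[0.04, 0.586, -0.622, 0.003, -0.063, -0.01], [-0.005, 0.584, -0.625, 0.003, -0.063, -0.01], [-0.05, 0.582, -0.625, 0.003, -0.063, -0.01], [-0.095, 0.579, -0.622, 0.003, -0.063, -0.01], [-0.139, 0.576, -0.617, 0.003, -0.063, -0.01], [-0.184, 0.573, -0.609, 0.003, -0.063, -0.01], [-0.227, 0.569, -0.598, 0.003, -0.063, -0.01], [-0.27, 0.564, -0.584, 0.003, -0.063, -0.01], [-0.312, 0.56, -0.567, 0.003, -0.063, -0.01], [-0.352, 0.555, -0.548, 0.003, -0.063, -0.01]]
```

{"op": "arm_command", "data": {"series": [[0.04,0.59,-0.62,0.003,-0.063,-0.01,0],[0,0.58,-0.62,0.003,-0.063,-0.01,0],[-0.05,0.58,-0.62,0.003,-0.063,-0.01,0],[-0.1,0.58,-0.62,0.003,-0.063,-0.01,0],[-0.14,0.58,-0.62,0.003,-0.063,-0.01,0],[-0.18,0.57,-0.61,0.003,-0.063,-0.01,0],[-0.23,0.57,-0.6,0.003,-0.063,-0.01,0],[-0.27,0.56,-0.58,0.003,-0.063,-0.01,0],[-0.31,0.56,-0.57,0.003,-0.063,-0.01,0],[-0.35,0.56,-0.55,0.003,-0.063,-0.01,0],[0,0,0,0,0,0,0],[0,0,0,0,0,0,0]]}}

```text
time: 31.07
ee_pos: [0.472, -0.1395, 0.3079]
orientation: [-3.141, 0.002, 0.151]
ft_force: [0.0, 0.8, -2.0]
width: 0.0209
grasp_force: 88.8
```

```bash
python3 - <<'E'
from h import *
p=np.array([.4604,-.384])-.07*np.array([np.cos(.195),np.sin(.195)]); print(p)
plan([*p,.31],[np.pi,0,.411],n=10)
E
```

```text
[ 0.3917 -0.3976]
from [ 0.472  -0.1395  0.3079] [-3.1413  0.0017  0.1514] t 31.0667 n 10
[[-1.183, 2.43, -0.019, -0.0, 0.0, -0.026], [-1.245, 2.399, -0.019, -0.0, 0.0, -0.026], [-1.307, 2.366, -0.019, -0.0, 0.0, -0.026], [-1.368, 2.331, -0.019, -0.0, 0.0, -0.026], [-1.428, 2.295, -0.02, -0.0, 0.0, -0.026], [-1.487, 2.257, -0.02, -0.0, 0.0, -0.026], [-1.545, 2.217, -0.02, -0.0, 0.0, -0.026], [-1.602, 2.177, -0.02, -0.0, 0.0, -0.026], [-1.658, 2.134, -0.02, -0.0, 0.0, -0.026], [-1.713, 2.091, -0.02, -0.0, 0.0, -0.026]]
```

{"op": "arm_command", "data": {"series": [[-1.18,2.43,0,0,0,-0.026,0],[-1.25,2.4,0,0,0,-0.026,0],[-1.31,2.37,0,0,0,-0.026,0],[-1.37,2.33,0,0,0,-0.026,0],[-1.43,2.3,0,0,0,-0.026,0],[-1.49,2.26,0,0,0,-0.026,0],[-1.55,2.22,0,0,0,-0.026,0],[-1.6,2.18,0,0,0,-0.026,0],[-1.66,2.13,0,0,0,-0.026,0],[-1.71,2.09,0,0,0,-0.026,0],[0,0,0,0,0,0,0],[0,0,0,0,0,0,0]]}}

```text
time: 32.07
ee_pos: [0.39, -0.3984, 0.3085]
orientation: [-3.141, 0.002, 0.409]
ft_force: [0.1, 1.0, -0.7]
width: 0.0211
grasp_force: 88.7
```

```bash
python3 ck.py; python3 - <<'E'
from h import *
plan([.3917,-.3976,.2072],[np.pi,0,.411],n=5)
E
```

```text
[ 0.39   -0.3984  0.3085] [-3.1414  0.0018  0.4087] [ 0.137   1.0321 -0.698 ] 0.021061224772632853 32.0667
tip end [ 0.3897 -0.3985  0.1535]
side al 0.030 32 dx dy tool 0.0016583790392097329 -0.012018789784589468
side al 0.045 43 dx dy tool 0.00416617569747369 -0.013026748756268604
side al 0.060 18 dx dy tool 0.0010340687115324226 -0.01198820035946651
side al 0.075 9 dx dy tool 0.000821678096937652 -0.006324503237114195
side al 0.090 8 dx dy tool 0.00011460422204250607 -0.007304404174202567
side al 0.105 8 dx dy tool -0.0007524639768968509 -0.006230093771866353
side al 0.120 11 dx dy tool 7.277508579400278e-05 -0.0048933981191473476
side al 0.135 4 dx dy tool -0.0004558243698322725 -0.005694662172155159
side al 0.150 7 dx dy tool -0.0012347466226758474 -0.005940106402744072
from [ 0.3904 -0.3972  0.3089] [-3.1411  0.0023  0.4103] t 32.1667 n 5
const [ 0.024  0.019  2.035 -0.     0.    -0.   ]
```

{"op": "arm_command", "data": {"series": [[0.1,0.06,1.5,0,0,0,0],[0,0,2.5,0,0,0,0],[0,0,2.5,0,0,0,0],[0,0,2.2,0,0,0,0],[0,0,1.4,0,0,0,0],[0,0,0,0,0,0,0],[0,0,0,0,0,0,0]]}}

```text
time: 32.75
ee_pos: [0.3915, -0.3972, 0.2084]
orientation: [-3.14, 0.003, 0.411]
ft_force: [0.4, -0.0, -1.5]
width: 0.0206
grasp_force: 88.7
```

```bash
python3 - <<'E'
from h import *
plan([.4602,-.384,.2072],[np.pi,0,.411],n=7)
E
```

```text
from [ 0.3915 -0.3972  0.2084] [-3.1405  0.0032  0.4114] t 32.75 n 7
const [ 0.975  0.219  0.014 -0.     0.     0.   ]
```

{"op": "arm_command", "data": {"series": [[0.7,0.16,0,0,0,0,0],[1.1,0.25,0,0,0,0,0],[1.1,0.25,0,0,0,0,0],[1.1,0.25,0,0,0,0,0],[1.1,0.25,0,0,0,0,0],[1.1,0.25,0,0,0,0,0],[0.6,0.12,0,0,0,0,0],[0,0,0,0,0,0,0],[0,0,0,0,0,0,0]]}}

```text
time: 33.5
ee_pos: [0.4599, -0.385, 0.208]
orientation: [-3.141, 0.004, 0.411]
ft_force: [-0.0, -0.3, -1.6]
width: 0.0211
grasp_force: 88.7
```

{"op": "arm_command", "data": {"series": [[0,0,0.6,0,0,0,0],[0,0,0.8,0,0,0,0],[0,0,0.6,0,0,0,0],[0,0,0.4,0,0,0,0],[0,0,0,0,0,0,0],[0,0,0,0,0,0,0]]}}

```text
time: 34.0
ee_pos: [0.4591, -0.3849, 0.1836]
orientation: [-3.14, 0.004, 0.41]
ft_force: [-0.9, 2.3, -2.4]
width: 0.0207
grasp_force: 89.6
```

{"op": "arm_command", "data": {"series": [[0,0,0.12,0,0,0,0],[0,0,0,0,0,0,0],[0,0,0,0,0,0,0.3],[0,0,0,0,0,0,0.6],[0,0,0,0,0,0,1],[0,0,0,0,0,0,1],[0,0,0,0,0,0,1],[0,0,-1,0,0,0,1],[0,0,-2.5,0,0,0,1],[0,0,-3.5,0,0,0,1],[0,0,-3.5,0,0,0,1],[0,0,-3.5,0,0,0,1]]}}

```text
time: 35.0
ee_pos: [0.4599, -0.3848, 0.3255]
orientation: [3.141, 0.003, 0.411]
ft_force: [0.6, -0.1, -0.2]
width: 0.0856
grasp_force: 0.0
```

{"op": "arm_command", "data": {"series": [[0,0,-2,0,0,0,1],[0,0,0,0,0,0,1],[0,0,0,0,0,0,1],[0,0,0,0,0,0,1],[0,0,0,0,0,0,1],[0,0,0,0,0,0,1]]}}

```text
time: 35.5
ee_pos: [0.4598, -0.3847, 0.342]
orientation: [-3.139, 0.004, 0.411]
ft_force: [-0.5, 0.0, 0.1]
width: 0.0853
grasp_force: 0.0
```

```bash
python3 - <<'E'
from h import *
i=grab('wrist'); c=cloud(i); s=monitor.observe(); print(s['ee_pos'],s['ft_force'],s['time'])
near=(abs(c[...,0]-.457)<.08)&(abs(c[...,1]+.371)<.07)&(i['range_z']>0)
for lo,hi in((.115,.13),(.13,.14),(.224,.24)):
    m=near&(c[...,2]>lo)&(c[...,2]<hi); p=c[m]
    if len(p)>5: print(lo,len(p),np.median(p,0),cv2.minAreaRect(p[:,:2].astype(np.float32)*1000))
# probe per-height in fixed views, chips, scraper
for n in('scene','side'):
    i=grab(n); c=cloud(i)
    for z in(.1,.15,.17,.19,.21,.225):
        q=c[(abs(c[...,0]-.46)<.022)&(abs(c[...,1]+.383)<.02)&(abs(c[...,2]-z)<.008)]
        if len(q)>2: print(n,z,len(q),q[:,0].min(),q[:,0].max(),np.median(q,0))
    q=c[(abs(c[...,0]-.4995)<.09)&(abs(c[...,1]-.4015)<.04)&(abs(c[...,2]-.12)<.006)]; print('scraper',cv2.minAreaRect(q[:,:2].astype(np.float32)*1000))
E
```

```text
[ 0.4599 -0.3848  0.3421] [ 0.9145 -0.091  -0.566 ] 35.55
0.115 947 [ 0.4807 -0.3726  0.1245] ((461.3394775390625, -382.076904296875), (70.97280883789062, 50.06280517578125), 11.149847030639648)
0.13 329 [ 0.4664 -0.3779  0.1322] ((462.0433349609375, -382.15753173828125), (36.009769439697266, 41.634422302246094), 20.863845825195312)
0.224 623 [ 0.4604 -0.383   0.2296] ((459.56317138671875, -383.5147705078125), (28.286378860473633, 23.06974983215332), 23.866247177124023)
scene 0.1 9 0.45389801008988195 0.4624690569354754 [ 0.457  -0.3798  0.0993]
scene 0.15 35 0.44105052879126116 0.47180851433865706 [ 0.454  -0.3727  0.1505]
scene 0.17 37 0.4419902635030097 0.4718823657744444 [ 0.4546 -0.3736  0.1699]
scene 0.19 38 0.44241951562267806 0.4688530174501263 [ 0.4533 -0.3736  0.1899]
scene 0.21 37 0.44062171990246596 0.4695720255604613 [ 0.4557 -0.3731  0.2085]
scene 0.225 37 0.4425280102730171 0.47407617352217474 [ 0.4554 -0.3744  0.2234]
scraper ((496.4282531738281, 402.4468994140625), (147.46990966796875, 23.9582576751709), 15.439846992492676)
side 0.1 9 0.45340460040748926 0.46129231871445253 [ 0.4573 -0.3803  0.0989]
side 0.15 31 0.44395371389737326 0.4710095204419227 [ 0.4581 -0.3729  0.1505]
side 0.17 36 0.44098068187554434 0.47130004267983694 [ 0.4553 -0.3753  0.1708]
side 0.19 35 0.4424271452662796 0.4720162669489033 [ 0.4559 -0.3751  0.1896]
side 0.21 34 0.44297205106761584 0.4727029530906035 [ 0.4569 -0.3739  0.2096]
side 0.225 39 0.4433644297899035 0.46994102417067174 [ 0.4574 -0.3752  0.2252]
scraper ((498.3011779785156, 405.2924499511719), (150.68792724609375, 23.3726806640625), 14.771031379699707)
```

The probe hangs upright on its seat, the scraper stands in its block, and the robot touches nothing. Handing in.

```bash
python3 -c "
from rig import bot
print(bot.finish_job())"
```

```text
the job is handed in; nothing more can be done
None
```

The job is handed in at about 35.5 s of the 72 s, with no verdict shown: the three chips are in the gutter, each mark was pressed for about 1 s (front, back left, back right), and by my last measurements the scraper stands in its block and the probe hangs in its stand.

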